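# Gauge the model river bed and show the rod for reading

## Task

Slide the sample pan sideways along the grey board, without lifting or tipping it, until it sits squarely in the blue outline with its round well under the brass guide tube, and let go of it. Then take the orange-handled gauge rod from its sloping rest, lower it gently through the guide tube until the collar stops on the tube's mouth, draw it fully out again without having let go of it, and finish while holding it still and level, nothing but the gripper carrying it, with its tip a hand's breadth or two above the middle of the white reading card. Leave the pan in the outline and the other things alone.

Things in the scene. Friction and masses are not known exactly. Their poses are not given: they have to be found in the camera images.
- station: Fixed grey board 240 x 420 x 6 mm; origin at the centre of its underside, z up, x roughly away from the robot, y along a row of three flush outlines (146 by 116 mm in x, y): blue at y = 0, white at y = +145 and -145 mm. A 16 mm post, 110 mm high, at x = +100 mm carries the guide tube by a 12 mm wide arm at z = 85 to 95 mm.
- tube_mouth (a point): Centre of the upper mouth of the brass guide tube, fixed upright over the centre of the blue outline; mouth 123 mm above the table. Tube 55 mm long (its underside 68 mm above the table), bore 15 mm, its top 12 mm flared to a mouth 22 mm wide inside, 28 mm outside. Axes as the station.
- pan_well (a point): Centre of the round well (44 mm wide, 31 mm deep) in the white bed of the loose aluminium pan, in the pan's middle at the bed's surface, 35 mm above the pan's underside. Pan 130 x 100 x 45 mm (x, y, z), 0.4 to 0.7 kg, starts on either white outline, underside 6 mm above the table. Axes are the pan's: z up, handle towards -x.
- pan_handle (a point): Grip point of the pan's blue handle, a level bar 20 mm wide (along pan's y) and 14 mm thick that runs along the pan's x from the front wall to 165 mm from the well's axis. The point is on the bar's centre line, 125 mm from the well's axis towards -x, 38 mm above the pan's underside. Axes as the pan.
- rod_grip (a point): Centre of the orange handle of the loose gauge rod (70 g): square bar 16 x 16 mm, 84 mm long, faces square to the rod's x and y. Axes are the rod's: z runs along the rod from the tip to the handle. At the start the rod lies in the rest, z sloping up at 45 degrees, its x axis level, and the handle free above the rest.
- rod_collar (a point): Centre of the lower face of the brass collar (34 mm wide, 8 mm thick), 105 mm from the tip and 50 mm from the handle's centre. Axes as the rod.
- rod_tip (a point): Tip of the gauge rod's steel shank (9 mm thick, tapered to 5 mm over the last 7 mm, black graduation rings), 155 mm from the handle's centre. Axes as the rod: z from tip to handle.
- rest: Fixed rod rest: grey base 70 x 130 x 12 mm (x, y, z) with a white trough, open above, sloping at 45 degrees and rising towards -y, upper end about 100 mm above the table; 13 mm wide inside, 25 mm outside. The rod can be lifted straight up out of it. Origin at the centre of the base's underside.
- card: Fixed white reading card 90 x 90 x 4 mm with a blue ring round its centre; origin at the centre of its underside on the table.
- tray: Loose bystander: empty aluminium tray 105 x 85 x 35 mm on the other white place; origin at the centre of its underside.
- cup: Loose bystander: clear cup 68 mm wide, 60 mm high; origin at its underside.
- jar: Loose bystander: jar 60 mm wide, 85 mm high, blue cap; origin at its underside.
- stone: Loose bystander: reddish stone 68 mm wide, 36 mm high; origin at its underside.
- tweezers: Loose bystander: blue plastic tweezers 125 mm long, 8 mm high, lying flat; origin at its underside.
Mind the look-alikes: they are no part of the job. Several things have the shape of the card; the one meant has the colours described above. There is more than one size of the rest; the job needs the largest.

How it is judged:
On the way, in this order (a step that is already met when the one before it is completed fails the run):
1. the pan rests squarely in the blue outline, its well under the guide tube (within 12 mm and 10 degrees), let go (horizontal distance between pan_well and tube_mouth below 0.012 m and angle between the x axis of pan_well and the x axis of station, either way round below 0.17 rad and linear speed of pan below 0.01 m/s and contact force between the fingers and pan below 0.2 N), for 0.2 s.
2. the rod stands in the guide tube with its collar down on the mouth, still held (z of rod_collar in the frame of tube_mouth below 0.003 m and horizontal distance between rod_collar and tube_mouth below 0.006 m and angle between rod_tip's own z axis and vertical below 0.12 rad and contact force between rod and station above 0.3 N and contact force between the fingers and rod above 1 N and horizontal distance between pan_well and tube_mouth below 0.012 m and angle between the x axis of pan_well and the x axis of station, either way round below 0.17 rad), for 0.1 s.
3. the rod is drawn fully out of the tube (z of rod_tip in the frame of tube_mouth above 0.005 m and contact force between the fingers and rod above 1 N), for 0.1 s.
At the end, for the whole second after the job is handed in: The gripper holds the rod still and level (within 12 degrees), tip within 30 mm of the card's centre seen from above and 70 to 250 mm above the table, touching nothing else; the pan is still in the blue outline (well within 12 mm of the tube's axis, within 10 degrees of square) (angle between rod_tip's own z axis and vertical between 1.36 and 1.78 rad and horizontal distance between rod_tip and card below 0.03 m and height (world z) of rod_tip between 0.07 and 0.25 m and contact force between the fingers and rod above 1 N and linear speed of rod below 0.02 m/s and angular speed of rod below 0.15 rad/s and contact force between rod and station below 0.1 N and contact force between rod and rest below 0.1 N and contact force between rod and card below 0.1 N and contact force between rod and pan below 0.1 N and contact force between rod and tray below 0.1 N and contact force between rod and cup below 0.1 N and contact force between rod and jar below 0.1 N and contact force between rod and stone below 0.1 N and contact force between rod and tweezers below 0.1 N and horizontal distance between pan_well and tube_mouth below 0.012 m and angle between the x axis of pan_well and the x axis of station, either way round below 0.17 rad); the arm keeps its last pose, push and grip.
It fails at once if the pan is lifted (more than 8 mm) or tipped (more than 7 degrees) (height (world z) of pan_well above 0.049 m or angle between pan_well's own z axis and vertical above 0.12 rad).
It fails at once if the rod is forced against the station (more than 40 N) (contact force between rod and station above 40 N).
It fails at once if a bystander is moved more than 20 mm (distance of any of tray, cup, jar, stone, tweezers from where it was at the start of the episode above 0.02 m).
It also fails if it takes over 67 s, if anything falls off the work surface, if the arm or the gripper's body presses on something with over 40 N, if the wrist force passes 120 N, or if a joint passes its speed limit or range.

## Robot

A 6-joint arm with a two-finger parallel gripper is mounted at the origin on the work surface. World frame = base frame: x ahead of the robot, y to its left, z up, the work surface at z = 0. Lengths are in m, angles in rad, forces in N, time in s.
With the tool pointing down it reaches from about 0.15 to 0.775 m from the base axis. Payload 6.1 kg.
Tool frame: the origin (TCP) lies midway between the tips of the shut fingers; the grasp point (between the pads) lies 19 mm behind it; y points along the fingers, z is the direction in which the jaws open and shut, and the axes are right-handed (so a half turn about y gives the same grasp; the last joint's range is limited). The gripper opens to 85 mm and grips with 20 to 120 N. Pads are 22 mm wide; open, the fingers measure 114 mm over their backs; the gripper's body (76 mm by 85 mm) begins 54 mm behind the grasp point. The pads swing forward as they close: fully open they stand 13 mm farther back than shut.
Start: joints at [-1.202, 0.126, -0.04, 1.405, 0, 1.571], TCP at [0.189, -0.49, 0.231] pointing down, gripper open.
Joint ranges: [-2.72, 2.72], [-0.95, 1.95], [-1.27, 1.35], [-1.78, 2.02], [-1.46, 1.47], [-3.14, 3.14]. Speed limits (rad/s): [2.39, 2.39, 3.01, 3.14, 3.14, 3.14].

## Interface

Orientations are given as a rotation vector (axis times angle).
In Python, from bench import arm gives the robot as it stands.
- The arm moves only by the tool apply_moves, never from a script. Its argument "targets" is a list that holds one entry, the list of rows, each a list of 6 numbers: the shift along the tool's x, y, z in mm, then the turn, a rotation vector about the tool's x, y, z in degrees. A call has exactly 10 rows; each row is the pose to reach, as a shift and turn from the pose commanded when the call began, along the tool's axes at that moment; what a row does not reach only later rows make up. A row lasts 1/8 s, in which the tool goes at most 62.5 mm and 10.7 degrees, less where a joint would pass 70% of its speed; a pose out of reach is approached as far as the arm can. A call with a gripper value outside its range is refused whole. "jaw" is the gripper's target within -1 to 1 (fully open at 1, half-way at 0, shut at -1), set as the call begins (left out, the last holds). The fingers move at their own pace and stop on an object; "force" is the grip in N (left out, the last holds). Time passes only in rows, so rows that repeat a pose let the fingers close, or fill a call up. It gives the time, the measured TCP pose, the force and the opening at its end, in the units of the state.
- arm.get_state(): the state, without advancing time (a new reading comes with each control period).
- arm.capture(name): name is "scene" or "side" or "wrist"; returns the picture (384x512x3 uint8, red, green, blue); there is no depth.
- arm.camera_info(name): a dict with "K" (3x3 intrinsics, pixels), "k1" (the pictures are not rectified: a ray, as slopes to the right and down, at radius r is drawn at 1 + k1 r^2 times it, then the intrinsics apply), "R" (3x3) and "t" (3): a world point X has camera coordinates R X + t. Camera axes: x right, y down, z forward; pixel columns grow to the right and rows downward; lengths in m; the calibration is good to about 2 mm. A picture is of the moment at which its call begins: read the wrist's pose just before it. camera_info takes no time and is no camera call; for the wrist camera it gives the pose at the moment of the call.
- arm.job_done(): hands the job in, once; it reports no verdict.
Trained networks look in the newest picture that a camera, given by its name, has taken for a name from the list of things; names that differ only in an ending like _2 or _b are one class to them, and where a whole thing is asked for, a point or a joint stands for the part that bears it (a point fixed in the world has none). Each returns a list of dicts, best first, with "score" (0 to 1); they miss things now and then, are a little off and sometimes report something else, mostly with a low value. They report only what shows in the picture. A call takes as long as a camera call. They do not tell look-alikes from the thing itself.
- arm.boxes_of(camera, label): "box" ([centre column, centre row, width, height] in pixels, round what is visible of it).
The state is a dict: "time": time; "joint_pos": joint angles; "qvel": joint speeds; "effort": joint torques, N m; "ee_pos": TCP position; "tcp_rot": TCP orientation; "force": force on the tool from outside, world axes, zero at the start; "torque": the same for the moment, N m; "opening": opening from 0.0 (shut) to 1.0 (fully open).
Only numpy, scipy, OpenCV 4.12 (cv2) and the standard library are available. Lean on these libraries where they do the work, as an engineer would, in place of code of your own. Each camera call takes 0.05 s, during which the arm holds its last target.

## Working session

There is one attempt and no reset: what is moved stays moved. The work goes in short steps, Python scripts to look and compute and a tool call to move; the robot and the scene stay as the last step left them, time stands still between calls to the robot, and variables do not carry over. Pictures are saved under pics/ and viewed, and the job is handed in when it is done.

Besides the shell and the picture viewer there is one more tool, called after "Call:" as name(argument=value, ...) on one line, values as JSON. apply_moves: Moves the arm, as the interface text tells. Its arguments: {"type":"object","properties":{"targets":{"type":"array","items":{"type":"array","items":{"type":"array","items":{"type":"number"}}}},"jaw":{"type":"number"},"force":{"type":"number"}},"required":["targets"]}

```bash
ls; mkdir -p pics; python3 - <<'E'
from bench import arm
import cv2
print(arm.get_state())
for n in ("scene","side","wrist"):
    i=arm.camera_info(n); print(n,i)
    im=arm.capture(n); cv2.imwrite(f"pics/{n}0.png",cv2.resize(im[:,:,::-1],(800,600),interpolation=cv2.INTER_CUBIC))
E
```

```text
pics
{'time': 0.0, 'joint_pos': array([-1.20203430e+00,  1.26405603e-01, -4.06299858e-02,  1.40539467e+00,
       -3.58038937e-05,  1.57083316e+00]), 'qvel': array([-0.00031319,  0.00052799, -0.00016412,  0.00063039,  0.00021398,
        0.00130816]), 'effort': array([ 3.21184871e-04, -4.35912681e+01,  3.52925706e+01,  1.73866237e-02,
        4.05133267e-05, -8.67225822e-06]), 'ee_pos': array([ 0.18908318, -0.48932486,  0.23050498]), 'tcp_rot': array([-0.37708116,  2.02189649, -2.01860904]), 'force': array([-0.33783056, -1.03150972, -0.65071849]), 'torque': array([-0.06123084, -0.02020517,  0.02476371]), 'opening': 1.0020789783750819}
scene {'K': array([[449.17571565,   0.        , 253.61690642],
       [  0.        , 449.17571565, 193.33085191],
       [  0.        ,   0.        ,   1.        ]]), 'k1': -0.00926214114276208, 'R': array([[-0.15838727,  0.98737594,  0.0014906 ],
       [ 0.73582862,  0.11904235, -0.6666222 ],
       [-0.65838417, -0.10448765, -0.74539427]]), 't': array([ 0.04459196, -0.31156001,  1.84706062])}
side {'K': array([[475.55236525,   0.        , 248.47647834],
       [  0.        , 475.55236525, 189.47478542],
       [  0.        ,   0.        ,   1.        ]]), 'k1': -0.08362218440003888, 'R': array([[-0.87655495, -0.48126948,  0.00557696],
       [-0.27163613,  0.48510963, -0.8311934 ],
       [ 0.39732257, -0.73010159, -0.55595543]]), 't': array([0.46044942, 0.19675096, 1.41227397])}
wrist {'K': array([[311.74604569,   0.        , 255.63032767],
       [  0.        , 311.74604569, 197.17420854],
       [  0.        ,   0.        ,   1.        ]]), 'k1': -0.03227793499164123, 'R': array([[ 0.36123333, -0.9324726 , -0.00230934],
       [-0.88162354, -0.34233934,  0.3248749 ],
       [-0.30372752, -0.11531968, -0.94575418]]), 't': array([-0.52394147, -0.04338751,  0.38148073])}
```

View pics/scene0.png

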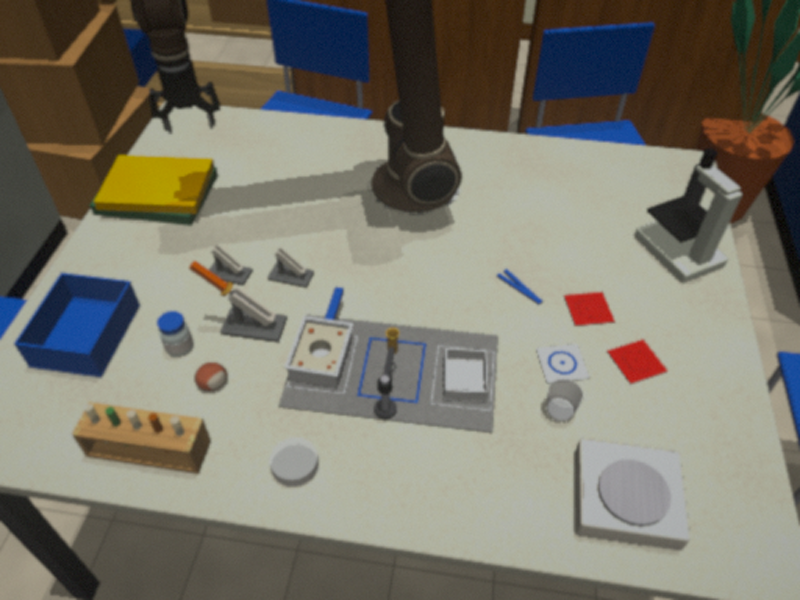

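View pics/side0.png

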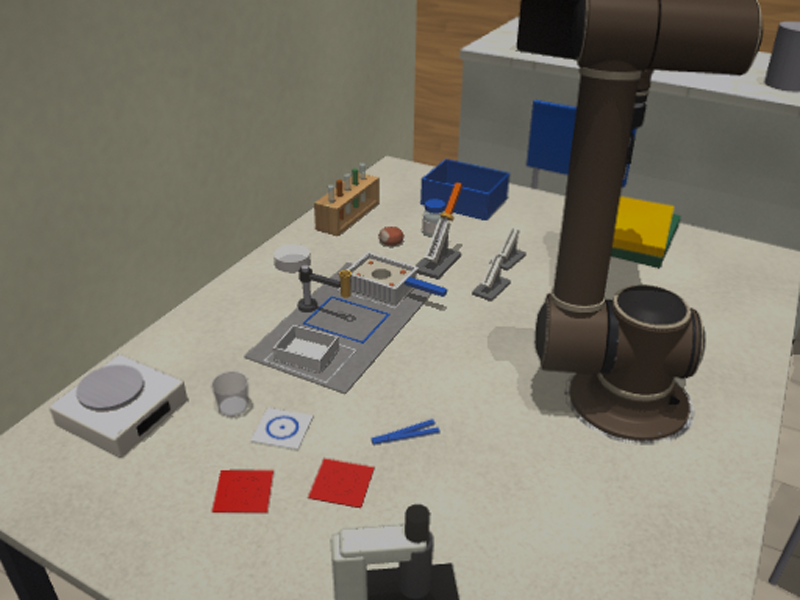

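View pics/wrist0.png

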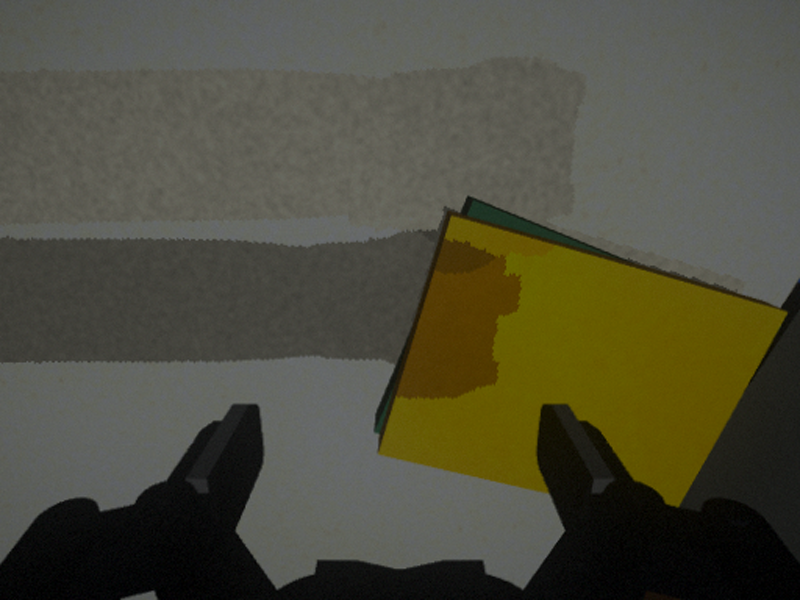

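```bash
cat > h.py <<'E'
import numpy as np, cv2
from scipy.spatial.transform import Rotation as Ro
from bench import arm
def proj(ci,X):
    d=np.array([ci['k1'],0,0,0.])
    p,_=cv2.projectPoints(np.atleast_2d(np.array(X,float)).reshape(-1,1,3),cv2.Rodrigues(np.array(ci['R']))[0],np.array(ci['t']),np.array(ci['K']),d)
    return p.reshape(-1,2)
def ray(ci,uv):
    d=np.array([ci['k1'],0,0,0.])
    n=cv2.undistortPoints(np.array(uv,float).reshape(-1,1,2),np.array(ci['K']),d).reshape(-1,2)
    R=np.array(ci['R']);t=np.array(ci['t'])
    D=np.c_[n,np.ones(len(n))]@R
    return -R.T@t, D/np.linalg.norm(D,axis=1)[:,None]
def onz(ci,uv,z):
    o,D=ray(ci,uv); return o+D*((z-o[2])/D[:,2])[:,None]
def tri(rays):
    A=0;b=0
    for o,d in rays:
        P=np.eye(3)-np.outer(d,d);A=A+P;b=b+P@o
    return np.linalg.solve(A,b)
def crop(im,x0,y0,w,h,name):
    s=min(800/w,600/h)
    cv2.imwrite(name,cv2.resize(im[y0:y0+h,x0:x0+w,::-1],(int(w*s),int(h*s)),interpolation=cv2.INTER_CUBIC))
E
python3 - <<'E'
from h import *
im=arm.capture("scene"); crop(im,110,150,220,130,"pics/sc1.png")
im2=arm.capture("side"); crop(im2,150,105,150,150,"pics/sd1.png")
for n in ("scene","side"):
    for l in ("pan_well","pan_handle","rod_grip","rest","card","tray","cup","jar","stone","tweezers","station"):
        r=arm.boxes_of(n,l); print(n,l,[(np.round(x["box"],1).tolist(),round(x["score"],2)) for x in r[:4]])
E
```

```text
scene pan_well [([203.0, 215.7, 46.8, 64.7], 0.86)]
scene pan_handle [([203.7, 214.7, 43.6, 67.4], 0.83)]
scene rod_grip [([360.1, 231.2, 34.5, 25.6], 0.42), ([162.1, 203.7, 44.4, 36.7], 0.27)]
scene rest [([161.9, 204.1, 44.1, 31.9], 0.96), ([147.2, 168.7, 29.5, 26.5], 0.78), ([184.9, 172.7, 25.5, 27.4], 0.59), ([298.9, 241.0, 25.3, 34.2], 0.3)]
scene card [([360.7, 231.6, 33.0, 27.6], 0.86), ([408.8, 233.3, 37.7, 35.2], 0.62), ([375.2, 196.5, 29.1, 23.4], 0.61), ([113.7, 216.2, 19.4, 31.0], 0.5)]
scene tray [([301.2, 240.4, 27.4, 35.9], 0.77)]
scene cup []
scene jar [([112.5, 213.1, 19.9, 30.5], 0.79)]
scene stone [([134.2, 243.9, 17.9, 18.1], 0.58)]
scene tweezers [([329.9, 182.9, 27.5, 21.7], 0.75)]
scene station [([250.1, 239.2, 135.6, 71.9], 0.88)]
side pan_well [([255.2, 177.4, 60.2, 29.3], 0.65)]
side pan_handle [([256.9, 177.2, 62.6, 34.5], 0.92), ([290.1, 131.0, 14.7, 25.8], 0.6)]
side rod_grip [([285.9, 135.9, 17.3, 38.9], 0.71)]
side rest [([281.3, 159.1, 27.4, 35.9], 0.87), ([314.5, 176.9, 25.3, 26.2], 0.62), ([329.0, 160.0, 22.7, 23.6], 0.52)]
side card [([157.7, 314.7, 35.5, 25.2], 0.61), ([218.8, 307.1, 45.1, 30.9], 0.59), ([179.3, 271.4, 40.5, 29.1], 0.55)]
side tray [([255.4, 177.2, 65.4, 30.8], 0.7), ([195.9, 225.0, 38.3, 32.2], 0.68), ([214.3, 211.3, 117.8, 84.0], 0.25)]
side cup [([148.0, 254.8, 21.0, 27.4], 0.79)]
side jar [([275.9, 139.3, 16.2, 26.6], 0.81), ([147.2, 253.7, 23.2, 30.3], 0.23)]
side stone []
side tweezers [([258.8, 275.2, 46.1, 15.5], 0.59)]
side station []
```

View pics/sc1.png

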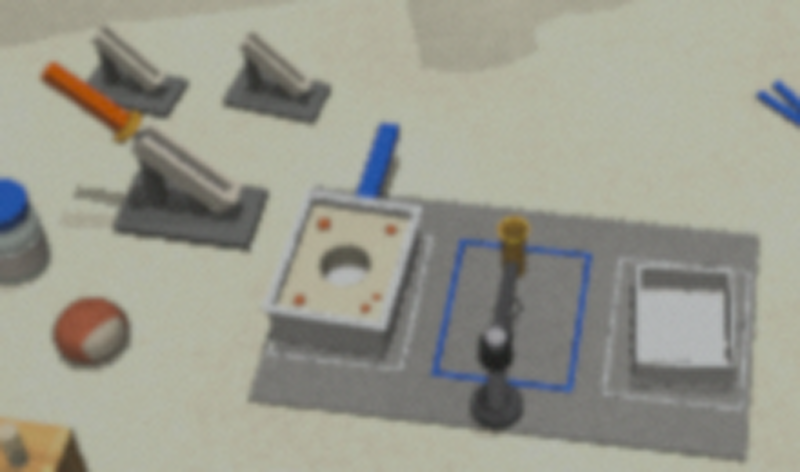

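View pics/sd1.png

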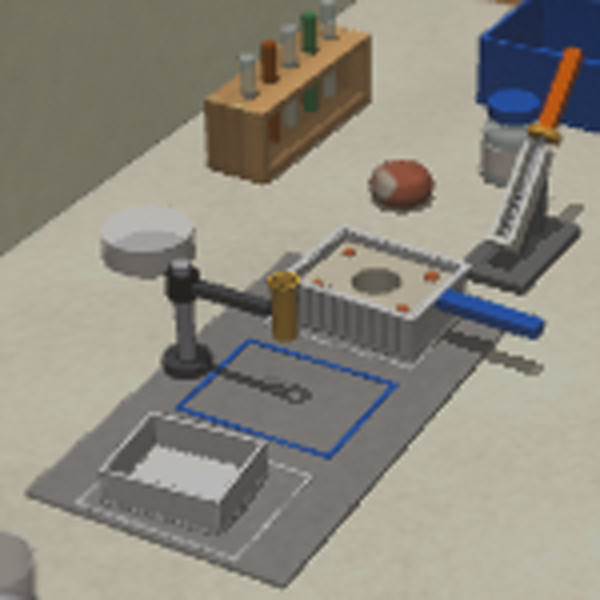

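```bash
cat > fit.py <<'E'
from h import *
from scipy.optimize import least_squares
S=lambda p:[110+p[0]/3.63636,150+p[1]/3.63636]
D=lambda p:[150+p[0]/4,105+p[1]/4]
c={n:arm.camera_info(n) for n in("scene","side")}
def fit(obs,x0):
    def T(x,m):
        m=np.array(m,float);cs,sn=np.cos(x[2]),np.sin(x[2])
        return np.c_[x[0]+cs*m[:,0]-sn*m[:,1],x[1]+sn*m[:,0]+cs*m[:,1],m[:,2]]
    def f(x): return np.concatenate([(proj(c[n],T(x,[m]))[0]-p) for n,m,p in obs])
    r=least_squares(f,x0,loss="soft_l1"); print(np.round(r.x,4),np.round(r.fun.reshape(-1,2),1).tolist()); return r.x
z=.006
st=[("scene",m,S(p)) for m,p in [((-.12,.21,z),(757,236)),((.12,.21,z),(745,458)),((.12,-.21,z),(250,402)),((-.073,-.058,z),(461,240)),((-.073,.058,z),(592,255)),((.073,.058,z),(571,389)),((.073,-.058,z),(433,375)),((0,0,.123),(514,226))]]
st+=[("side",m,D(p)) for m,p in [((.12,.21,z),(28,493)),((-.12,.21,z),(288,587)),((.073,-.058,z),(250,342)),((-.073,-.058,z),(396,384)),((-.073,.058,z),(332,456)),((.073,.058,z),(180,407)),((0,0,.123),(285,278))]]
print("station");fit(st,[.45,0,0]); fit([o for o in st if o[0]=="scene"],[.45,0,0]); fit([o for o in st if o[0]=="side"],[.45,0,0])
h=.051
pa=[("scene",m,S(p)) for m,p in [((-.065,-.05,h),(317,190)),((-.065,.05,h),(422,208)),((.065,.05,h),(387,327)),((.065,-.05,h),(268,308)),((-.165,0,h),(388,127)),((0,0,.041),(346,264))]]
pa+=[("side",m,D(p)) for m,p in [((.065,-.05,h),(345,230)),((-.065,-.05,h),(468,265)),((-.065,.05,h),(415,318)),((-.165,0,.044),(540,326)),((0,0,.041),(377,281))]]
print("pan");fit(pa,[.45,-.15,0])
# rod: collar & handle end
for nm,a,b in [("collar",(128,126),(545,132)),("hend",(50,71),(572,52))]:
    rs=[ray(c["scene"],[S(a)]),ray(c["side"],[D(b)])]
    X=tri([(o,d[0]) for o,d in rs]);print(nm,np.round(X,4),proj(c["scene"],X)-S(a),proj(c["side"],X)-D(b))
rest=[("scene",m,S(p)) for m,p in [((.035,.065,.012),(250,247)),((.035,-.065,.012),(117,225)),((-.035,.065,.012),(267,187))]]
print("rest");fit(rest,[.38,-.27,0])
print("card",onz(c["scene"],[[563*.64,362*.64]],.004),onz(c["side"],[[282*.64,427*.64]],.004))
for n,u in [("cup",(148,255+12))]: print(n,onz(c["side"],[u],.0))
print("jar",onz(c["scene"],[(112,226)],0),"stone",onz(c["scene"],[(134,247)],0.0), "tray",onz(c["scene"],[(300,245)],0.01))
E
python3 fit.py
```

```text
station
[0.605  0.0442 0.029 ] [[0.1, -1.6], [0.6, -1.0], [-0.5, -1.1], [0.1, -0.0], [-1.2, -0.6], [-0.3, -0.7], [0.6, -0.9], [-0.2, 0.1], [-0.8, -0.6], [-0.3, -0.8], [-0.5, -0.6], [-0.4, -0.1], [-0.7, 0.1], [-0.6, 0.1], [-0.5, 0.2]]
[0.6075 0.0449 0.0243] [[0.4, -0.8], [0.6, 0.0], [-0.6, -0.7], [0.3, 0.5], [-1.0, 0.1], [-0.3, 0.1], [0.5, -0.3], [-0.1, 0.7]]
[0.6026 0.0445 0.029 ] [[-0.3, -0.3], [0.3, -0.5], [-0.0, -0.4], [0.1, 0.1], [-0.1, 0.3], [-0.1, 0.4], [0.1, 0.4]]
pan
[ 0.602  -0.104  -0.0202] [[-1.8, 0.5], [-0.9, -0.3], [-0.6, -1.1], [0.6, -0.6], [0.6, -2.1], [0.3, -0.5], [-0.8, -0.5], [-0.6, 0.1], [-1.1, -0.1], [0.1, 0.8], [-0.5, -0.1]]
collar [ 0.5361 -0.313   0.1116] [[-0.16935668 -0.27306098]] [[-0.18854989  0.19720105]]
hend [ 0.5372 -0.3709  0.1712] [[-0.01311626 -0.02206729]] [[-0.01390216  0.0157487 ]]
rest
[ 0.5391 -0.2674 -0.0166] [[-0.0, -0.5], [-1.1, 0.2], [1.2, 0.2]]
card [[0.53259849 0.38997398 0.004     ]] [[0.53187684 0.38745657 0.004     ]]
cup [[0.63144389 0.40926772 0.        ]]
jar [[ 0.63590945 -0.41351031  0.        ]] stone [[ 0.70441327 -0.31441134  0.        ]] tray [[0.6203105 0.2018349 0.01     ]]
```

```bash
cat >> h.py <<'E'
def down(yaw,s=1):  # tool y down, z along s*world y rotated by yaw
    y=np.array([0,0,-1.]);z=s*np.array([-np.sin(yaw),np.cos(yaw),0]);return np.c_[np.cross(y,z),y,z]
def delta(p,R,st=None):
    st=st or arm.get_state(); R0=Ro.from_rotvec(st['tcp_rot']).as_matrix()
    d=R0.T@(np.array(p)-st['ee_pos'])*1000; r=Ro.from_matrix(R0.T@R).as_rotvec(degrees=True)
    print("shift",np.round(d,1),"turn",np.round(r,2)); return d,r
E
python3 - <<'E'
from h import *
s=arm.get_state();print(np.round(Ro.from_rotvec(s['tcp_rot']).as_matrix(),3))
for sg in(1,-1): delta([.467,-.1015,.16],down(-.02,sg))
E
```

```text
[[-0.933  0.     0.36 ]
 [-0.36  -0.    -0.933]
 [ 0.    -1.     0.   ]]
shift [-399.    71.3 -262. ] turn [  -0.   -157.73    0.  ]
shift [-399.    71.3 -262. ] turn [-0.   22.27 -0.  ]
```

Call:
apply_moves(targets=[[[-20, 0, -13, 0, 1, 0], [-50, 0, -33, 0, 2, 0], [-80, 0, -53, 0, 4, 0], [-110, 0, -73, 0, 6, 0], [-140, 0, -93, 0, 8, 0], [-170, 0, -112, 0, 9, 0], [-200, 0, -132, 0, 10, 0], [-220, 0, -145, 0, 11, 0], [-230, 0, -150, 0, 11, 0], [-230, 0, -150, 0, 11, 0]]], jaw=0.2)

```text
time: 2.6
ee_pos: [0.3499, -0.2668, 0.2313]
tcp_rot: [-0.19, 2.128, -2.128]
force: [0.0, -0.8, -0.3]
opening: 0.597
```

```bash
python3 - <<'E'
from h import *
s=arm.get_state();print(np.round(s['joint_pos'],3),s['ee_pos'],s['opening'])
for sg in(1,-1): delta([.467,-.1015,.16],down(-.02,sg))
E
```

```text
[-0.651 -0.035 -0.208  1.397 -0.     2.312] [ 0.34994891 -0.26676207  0.23132556] 0.596567662603276
shift [-144.5   71.3 -141.9] turn [ 1.0000e-02 -1.6864e+02  2.0000e-02]
shift [-144.5   71.3 -141.9] turn [-1.000e-02  1.136e+01  0.000e+00]
```

Call:
apply_moves(targets=[[[-10, 0, -10, 0, -10, 0], [-30, 0, -30, 0, -20, 0], [-50, 0, -50, 0, -30, 0], [-70, 0, -70, 0, -40, 0], [-90, 0, -90, 0, -50, 0], [-110, 0, -110, 0, -60, 0], [-130, 0, -130, 0, -70, 0], [-140, 0, -138, 0, -80, 0], [-144, 0, -142, 0, -90, 0], [-144, 0, -142, 0, -100, 0]]], jaw=0.2)

```text
time: 3.85
ee_pos: [0.4666, -0.1025, 0.2311]
tcp_rot: [-1.358, 0.943, -0.942]
force: [0.4, 0.3, -0.3]
opening: 0.601
```

Call:
apply_moves(targets=[[[0, 0, 0, 0, -10, 0], [0, 0, 0, 0, -20, 0], [0, 0, 0, 0, -30, 0], [0, 0, 0, 0, -40, 0], [0, 0, 0, 0, -50, 0], [0, 10, 0, 0, -60, 0], [0, 20, 0, 0, -67, 0], [0, 25, 0, 0, -69, 0], [0, 30, 0, 0, -69, 0], [0, 30, 0, 0, -69, 0]]])

```text
time: 5.1
ee_pos: [0.4663, -0.102, 0.2011]
tcp_rot: [-1.571, 0.014, -0.013]
force: [-0.7, -0.1, 0.0]
opening: 0.599
```

```bash
python3 - <<'E'
from h import *
s=arm.get_state();print(np.round(s['joint_pos'],3),s['ee_pos'],s['opening'])
delta([.467,-.1015,.16],down(-.02,1))
ci=arm.camera_info("wrist");print(ci)
im=arm.capture("wrist");cv2.imwrite("pics/w1.png",cv2.resize(im[:,:,::-1],(800,600),interpolation=cv2.INTER_CUBIC))
E
```

```text
[-0.215  0.038 -0.202  1.332 -0.    -0.199] [ 0.46632715 -0.1019923   0.20106227] 0.5992443799922906
shift [ 0.7 41.1  0.5] turn [-0.    0.19 -0.03]
{'K': array([[311.74604569,   0.        , 255.63032767],
       [  0.        , 311.74604569, 197.17420854],
       [  0.        ,   0.        ,   1.        ]]), 'k1': -0.03227793499164123, 'R': array([[ 1.58707723e-02,  9.99873728e-01,  8.03969266e-04],
       [ 9.45942828e-01, -1.52752369e-02,  3.23973507e-01],
       [ 3.23944879e-01, -4.38120081e-03, -9.46065812e-01]]), 't': array([ 0.09429919, -0.4745915 ,  0.20135756])}
```

View pics/w1.png

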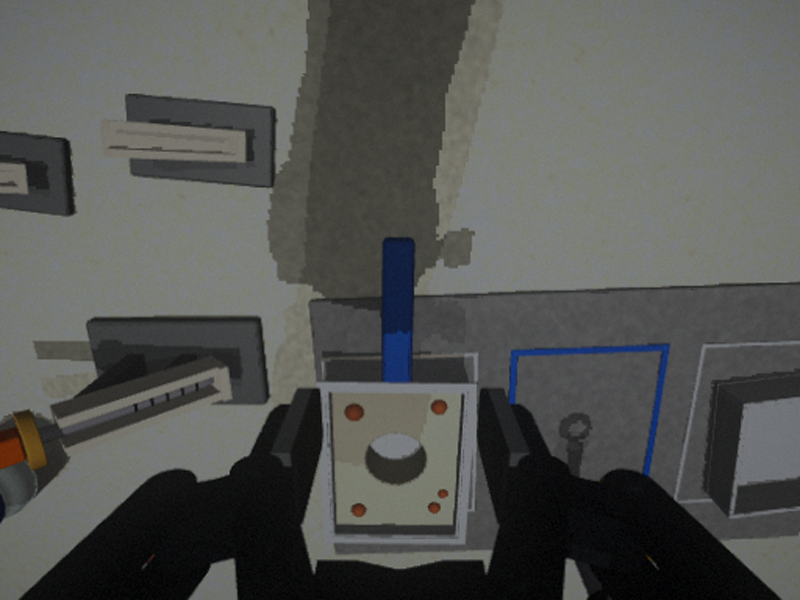

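```bash
cat > q.py <<'E'
from h import *
ci=arm.camera_info("wrist")
q=lambda n,u,z:print(n,np.round(onz(ci,[[u[0]*.64,u[1]*.64]],z)[0],4))
q("hend",(398,239),.051);q("hmid",(397.5,345),.051);q("hroot",(397,380),.051)
for n,u in [("rimFL",(320,385)),("rimFR",(478,384)),("rimBR",(467,543)),("rimBL",(335,545))]: q(n,u,.051)
q("well",(396,458),.041)
for n,u in [("bFL",(512,351)),("bFR",(668,346))]: q(n,u,.006)
q("cornerSt",(311,300),.006); q("edge800",(800,283),.006)
E
python3 q.py
```

```text
hend [ 0.4385 -0.1021  0.051 ]
hmid [ 0.5084 -0.1036  0.051 ]
hroot [ 0.5339 -0.1044  0.051 ]
rimFL [ 0.5369 -0.1564  0.051 ]
rimFR [ 0.5378 -0.0498  0.051 ]
rimBR [ 0.6751 -0.0528  0.051 ]
rimBL [ 0.6754 -0.1547  0.051 ]
well [ 0.6034 -0.1063  0.041 ]
bFL [ 0.5341 -0.0172  0.006 ]
bFR [0.5321 0.1023 0.006 ]
cornerSt [ 0.4911 -0.1667  0.006 ]
edge800 [0.4834 0.1941 0.006 ]
```

Call:
apply_moves(targets=[[[2, 10, 0, 0, 0, 0], [4, 30, 0, 0, 0, 0], [6, 55, 0, 0, 0, 0], [8, 80, 0, 0, 0, 0], [10, 105, 0, 0, 0, 0], [12, 130, 0, 0, 0, 0], [12, 150, 0, 0, 0, 0], [12, 165, 0, 0, 0, 0], [12, 174, 0, 0, 0, 0], [12, 174, 0, 0, 0, 0]]])

```text
time: 6.4
ee_pos: [0.4783, -0.1018, 0.0269]
tcp_rot: [-1.571, 0.012, -0.011]
force: [0.4, 0.5, 0.4]
opening: 0.598
```

Call:
apply_moves(targets=[[[0, 0, 0, 0, 0, 0], [0, 0, 0, 0, 0, 0], [0, 0, 0, 0, 0, 0], [0, 0, 0, 0, 0, 0], [0, 0, 0, 0, 0, 0], [0, 0, 0, 0, 0, 0], [0, 0, 0, 0, 0, 0], [0, 0, 0, 0, 0, 0], [0, 0, 0, 0, 0, 0], [0, 0, 0, 0, 0, 0]]], jaw=-1, force=60)

```text
time: 7.65
ee_pos: [0.4791, -0.1024, 0.0282]
tcp_rot: [-1.572, 0.011, -0.014]
force: [-0.8, -2.0, 6.2]
opening: 0.225
```

```bash
python3 - <<'E'
from h import *
s=arm.get_state();print(np.round(s['joint_pos'],3),s['ee_pos'],s['opening'],s['force'])
im=arm.capture("wrist");cv2.imwrite("pics/w2.png",cv2.resize(im[:,:,::-1],(800,600),interpolation=cv2.INTER_CUBIC))
E
```

```text
[-0.21   0.143 -0.478  0.949 -0.001 -0.195] [ 0.47912746 -0.10242015  0.0282239 ] 0.2247995963153772 [-0.84592132 -1.99445089  6.15760995]
```

View pics/w2.png

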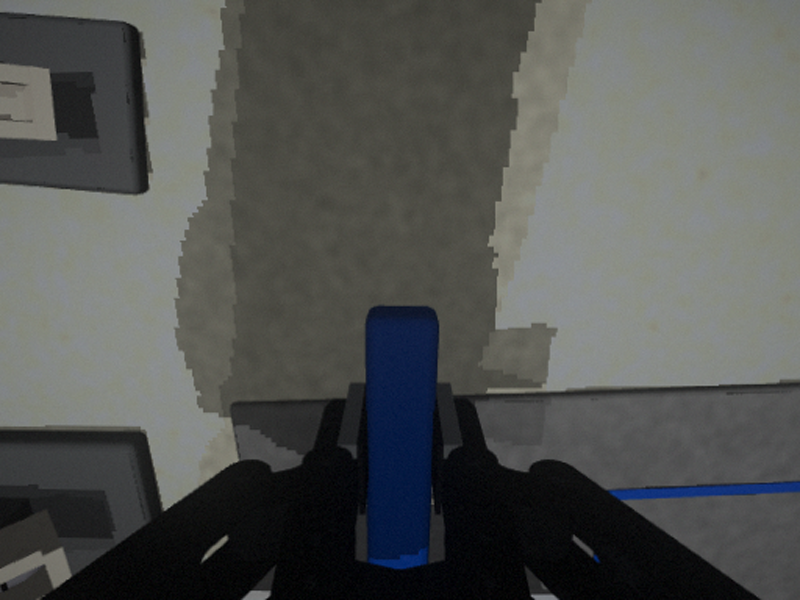

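Call:
apply_moves(targets=[[[0, -1, 1, 0, 0, 0], [0, -1, 6, 0, 0, 0], [0, -1, 14, 0, 0, 0], [0, -1, 23, 0, -0.2, 0], [0, -1, 32, 0, -0.4, 0], [0, -1, 42, 0, -0.6, 0], [1, -1, 52, 0, -0.8, 0], [1, -1, 61, 0, -1, 0], [1, -1, 69, 0, -1.1, 0], [1, -1, 73, 0, -1.1, 0]]], force=80)

```text
time: 8.95
ee_pos: [0.4807, -0.0285, 0.0284]
tcp_rot: [-1.571, -0.004, 0.003]
force: [-0.4, -5.3, 3.3]
opening: 0.21
```

Call:
apply_moves(targets=[[[0, 0, 5, 0, 0, 0], [0, 0, 13, 0, -0.2, 0], [0, 0, 22, 0, -0.4, 0], [0, 0, 32, 0, -0.6, 0], [0, 0, 42, 0, -0.8, 0], [0, 0, 52, 0, -1, 0], [0, 0, 60, 0, -1.1, 0], [0, 0, 66, 0, -1.1, 0], [0, 0, 69, 0, -1.1, 0], [0, 0, 69, 0, -1.1, 0]]])

```text
time: 10.2
ee_pos: [0.4803, 0.0405, 0.0283]
tcp_rot: [-1.57, -0.019, 0.019]
force: [-0.1, -2.4, 5.6]
opening: 0.216
```

```bash
python3 - <<'E'
from h import *
s=arm.get_state();print(np.round(s['joint_pos'],3),s['ee_pos'],s['tcp_rot'],s['opening'],s['force'])
im=arm.capture("scene"); crop(im,170,150,160,120,"pics/sc3.png")
im2=arm.capture("side"); crop(im2,150,145,160,120,"pics/sd3.png")
E
```

```text
[ 0.084  0.13  -0.493  0.948  0.001  0.06 ] [0.48025272 0.04054345 0.02834393] [-1.56998389 -0.01862333  0.01879321] 0.21614695847419732 [-0.05895523 -2.4188719   5.57948282]
```

View pics/sc3.png

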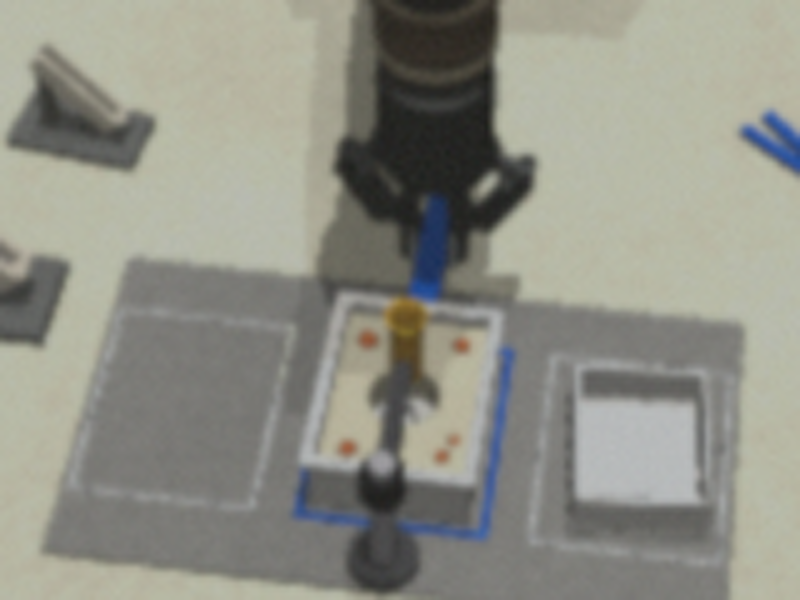

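View pics/sd3.png

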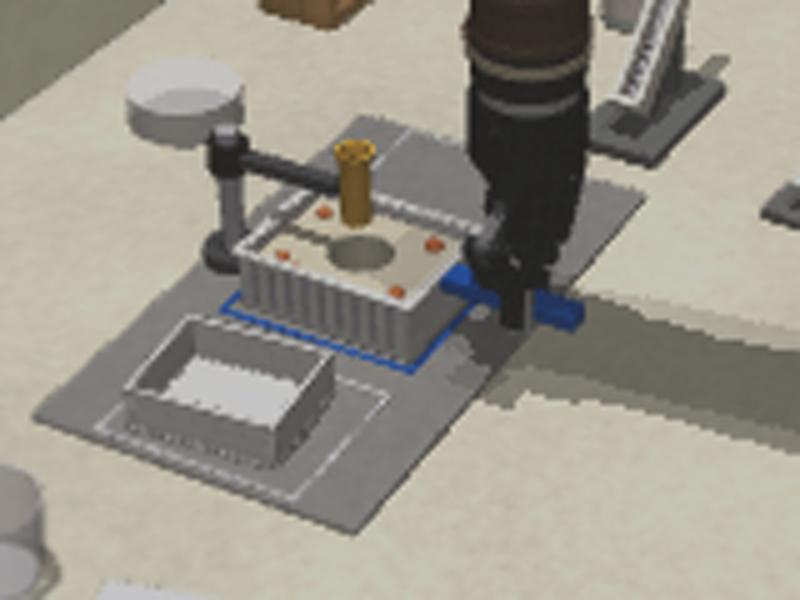

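```bash
sed -n '/^from/,/^z=/p' fit.py > fitlib.py; cat > f2.py <<'E'
from fitlib import *
S=lambda p:[170+p[0]/5,150+p[1]/5]
D=lambda p:[150+p[0]/5,145+p[1]/5]
st=[("scene",m,S(p)) for m,p in [((-.12,-.21,z),(128,260)),((-.12,.21,z),(743,322)),((.12,-.21,z),(45,552)),((0,0,.123),(406,315))]]
sd=[("side",m,D(p)) for m,p in [((.12,.21,z),(37,417)),((-.12,.21,z),(353,533)),((.12,-.21,z),(362,117)),((-.12,-.21,z),(643,197)),((0,0,.123),(356,150))]]
h=.051
pa=[("scene",m,S(p)) for m,p in [((-.065,-.05,h),(337,293)),((-.065,.05,h),(505,312)),((.065,.05,h),(475,484)),((.065,-.05,h),(303,467)),((-.165,0,h),(439,197))]]
pd=[("side",m,D(p)) for m,p in [((.065,.05,h),(237,250)),((-.065,.05,h),(407,303)),((0,0,.041),(361,252)),((-.165,0,.044),(580,310))]]
for a in (st,sd,st+sd,pa,pd,pa+pd): fit(a,[.6,.05,0])
E
python3 f2.py
```

```text
[0.6086 0.0462 0.029 ] [[-0.2, -0.3], [0.2, -0.2], [-0.4, 0.1], [0.4, 0.2]]
[0.6023 0.0479 0.0215] [[-1.5, -0.1], [0.6, 0.3], [-0.1, -0.7], [1.1, -0.5], [-0.3, 0.4]]
[0.6057 0.0461 0.0279] [[0.0, -1.0], [0.3, -0.8], [-0.2, -0.7], [0.5, -0.5], [-1.8, -0.5], [0.5, -0.4], [-1.0, -1.1], [0.2, -1.2], [-0.9, -0.1]]
[0.6082 0.0439 0.0241] [[1.0, 1.5], [-1.8, 0.9], [-0.6, -0.4], [1.1, -0.7], [-0.1, -0.4]]
[0.6051 0.0418 0.0342] [[-0.1, 0.0], [0.2, -0.1], [-0.4, -0.4], [0.3, 0.5]]
[0.6058 0.0427 0.0281] [[0.7, 0.9], [-2.2, 0.3], [-0.8, -1.2], [1.0, -1.3], [-0.5, -1.0], [-0.5, 0.0], [-0.2, -0.0], [-0.7, -0.3], [-0.2, 0.7]]
```

Call:
apply_moves(targets=[[[0, 0, 0, 0, 0, 0], [0, 0, 0, 0, 0, 0], [0, 0, 0, 0, 0, 0], [0, 0, 0, 0, 0, 0], [0, 0, 0, 0, 0, 0], [0, -5, 0, 0, 0, 0], [0, -20, 0, 0, 0, 0], [0, -45, 0, 0, 0, 0], [0, -75, 0, 0, 0, 0], [0, -105, 0, 0, 0, 0]]], jaw=0.4)

```text
time: 11.55
ee_pos: [0.4805, 0.0401, 0.1355]
tcp_rot: [-1.571, -0.019, 0.017]
force: [0.4, -0.4, -0.2]
opening: 0.699
```

```bash
python3 - <<'E'
from h import *
s=arm.get_state();print(np.round(s['joint_pos'],3),s['ee_pos'],s['opening'],s['force'])
R=np.c_[[0,-1,0],[0,0,-1],[1,0,0]] # z=+x ; x=y×z
print(np.cross(R[:,1],R[:,2]))
delta([.5365,-.343,.26],Ro.from_euler('z',0).as_matrix()@np.c_[np.cross(R[:,1],R[:,2]),R[:,1],R[:,2]])
im=arm.capture("wrist");cv2.imwrite("pics/w4.png",cv2.resize(im[:,:,::-1],(800,600),interpolation=cv2.INTER_CUBIC))
E
```

```text
[ 0.083  0.062 -0.32   1.187  0.     0.06 ] [0.48045121 0.04005385 0.1354604 ] 0.699296277124346 [ 0.40216319 -0.37849936 -0.21763501]
[ 0 -1  0]
shift [  47.3 -124.5 -384.2] turn [-6.000e-02  9.133e+01  5.000e-02]
```

View pics/w4.png

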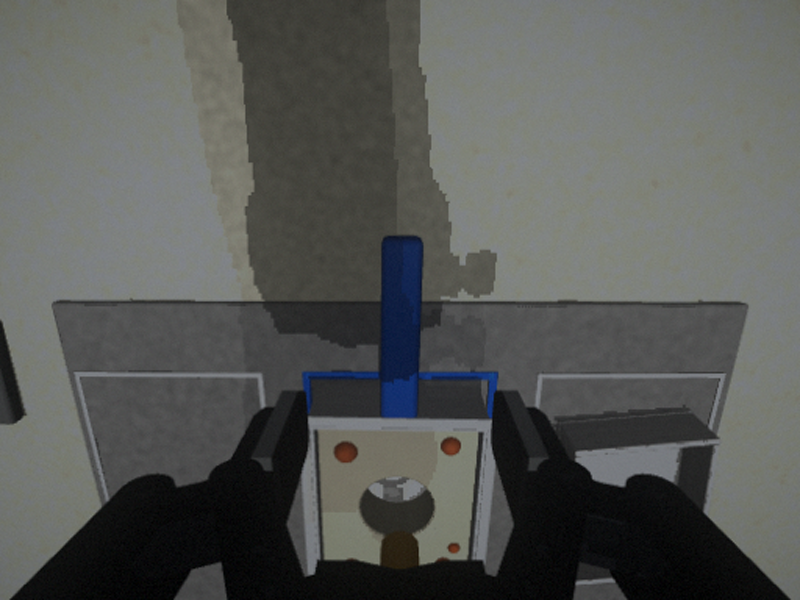

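Call:
apply_moves(targets=[[[2, -30, -5, 0, 5, 0], [5, -70, -30, 0, 15, 0], [10, -105, -70, 0, 25, 0], [15, -124, -120, 0, 35, 0], [20, -124, -170, 0, 45, 0], [26, -124, -220, 0, 55, 0], [32, -124, -270, 0, 65, 0], [40, -124, -320, 0, 75, 0], [45, -124, -360, 0, 85, 0], [47, -124, -384, 0, 91.3, 0]]])

```text
time: 12.85
ee_pos: [0.5361, -0.3448, 0.2578]
tcp_rot: [-1.207, 1.213, -1.213]
force: [0.2, 0.2, 0.7]
opening: 0.696
```

```bash
python3 - <<'E'
from h import *
s=arm.get_state();print(np.round(s['joint_pos'],3),s['ee_pos'],s['opening'],np.round(Ro.from_rotvec(s['tcp_rot']).as_matrix(),3))
print(arm.camera_info("wrist"))
im=arm.capture("wrist");cv2.imwrite("pics/w5.png",cv2.resize(im[:,:,::-1],(800,600),interpolation=cv2.INTER_CUBIC))
im2=arm.capture("side"); crop(im2,230,80,120,90,"pics/sd5.png")
E
```

```text
[-0.572  0.351  0.305  1.525 -0.     1.004] [ 0.53613112 -0.34480341  0.25775985] 0.6961226580609771 [[-0.005  0.     1.   ]
 [-1.    -0.    -0.005]
 [ 0.    -1.     0.   ]]
{'K': array([[311.74604569,   0.        , 255.63032767],
       [  0.        , 311.74604569, 197.17420854],
       [  0.        ,   0.        ,   1.        ]]), 'k1': -0.03227793499164123, 'R': array([[ 9.99990414e-01, -4.37811891e-03, -5.84871042e-05],
       [-4.12244881e-03, -9.45926757e-01,  3.24354091e-01],
       [-1.47538530e-03, -3.24350740e-01, -9.45935738e-01]]), 't': array([-0.53717082, -0.37473715,  0.29525358])}
```

View pics/w5.png

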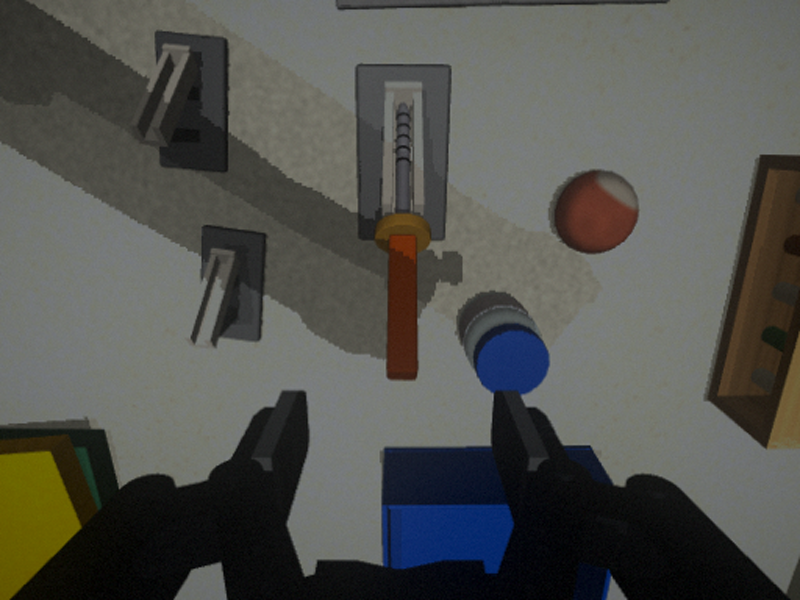

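View pics/sd5.png

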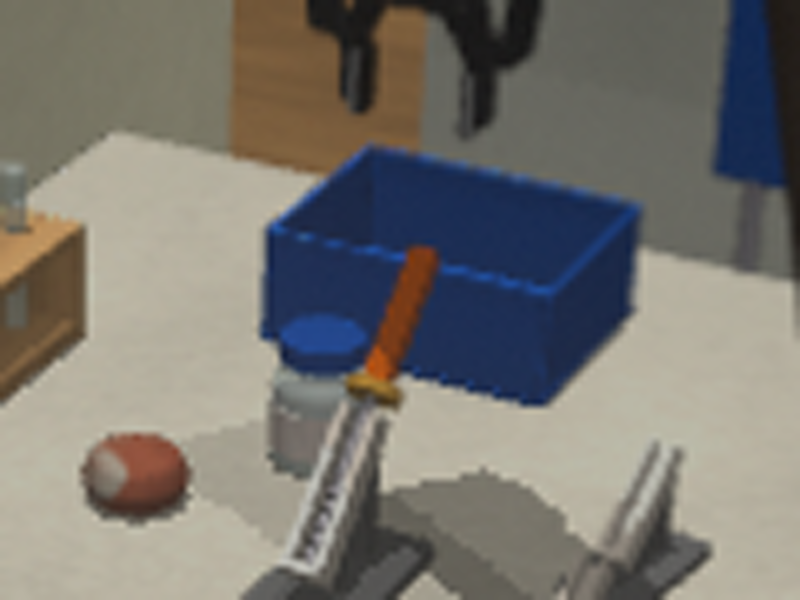

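```bash
python3 - <<'E'
from h import *
c={n:arm.camera_info(n) for n in("scene","side","wrist")}
W=lambda p:[p[0]*.64,p[1]*.64]
S=lambda p:[110+p[0]/3.63636,150+p[1]/3.63636]
D=lambda p:[230+p[0]/6.6667,80+p[1]/6.6667]
P=[]
for nm,w,d,s in [("hend",(402,373),(424,252),(50,71)),("collar",(403,232),(373,389),(128,126))]:
    obs=[("wrist",W(w)),("side",D(d)),("scene",S(s))]
    X=tri([(lambda r:(r[0],r[1][0]))(ray(c[n],[u])) for n,u in obs]);P.append(X)
    print(nm,np.round(X,4),[np.round(proj(c[n],X)[0]-u,1).tolist() for n,u in obs])
d=P[0]-P[1];print(np.linalg.norm(d),d/np.linalg.norm(d)); print("centre",P[1]+46*d/1000/np.linalg.norm(d))
E
```

```text
hend [ 0.5363 -0.3735  0.1711] [[-0.6, -2.4], [-0.1, 0.0], [-0.7, -0.3]]
collar [ 0.5369 -0.3125  0.1111] [[-0.9, 0.0], [-0.2, -0.0], [-0.1, 0.1]]
0.08552855722953084 [-0.00732496 -0.71298729  0.70113869]
centre [ 0.53660916 -0.3452805   0.14337759]
```

Call:
apply_moves(targets=[[[0, 10, 0, 0, 0, 0], [0, 30, 0, 0, 0, 0], [0, 50, 0, 0, 0, 0], [0, 70, 0, 0, 0, 0], [0, 90, 0, 0, 0, 0], [0, 105, 0, 0, 0, 0], [0, 118, 0, 0, 0, 0], [0, 126, 0, 0, 0, 0], [0, 131, 0, 0, 0, 0], [0, 133, 0, 0, 0, 0]]])

```text
time: 14.2
ee_pos: [0.5363, -0.3428, 0.1243]
tcp_rot: [-1.209, 1.209, -1.209]
force: [0.1, -0.4, 1.1]
opening: 0.697
```

Call:
apply_moves(targets=[[[0, 0, 0, 0, 0, 0], [0, 0, 0, 0, 0, 0], [0, 0, 0, 0, 0, 0], [0, 0, 0, 0, 0, 0], [0, 0, 0, 0, 0, 0], [0, 0, 0, 0, 0, 0], [0, 0, 0, 0, 0, 0], [0, 0, 0, 0, 0, 0], [0, 0, 0, 0, 0, 0], [0, 0, 0, 0, 0, 0]]], jaw=-1, force=80)

```text
time: 15.45
ee_pos: [0.5363, -0.343, 0.1247]
tcp_rot: [-1.209, 1.208, -1.209]
force: [-1.7, -1.4, 5.0]
opening: 0.175
```

```bash
python3 - <<'E'
from h import *
s=arm.get_state();print(np.round(s['joint_pos'],3),s['ee_pos'],s['opening'],s['force'])
im=arm.capture("wrist");cv2.imwrite("pics/w6.png",cv2.resize(im[:,:,::-1],(800,600),interpolation=cv2.INTER_CUBIC))
im2=arm.capture("side"); crop(im2,230,80,120,90,"pics/sd6.png")
E
```

```text
[-0.569  0.354  0.017  1.234 -0.     1.001] [ 0.53633651 -0.34298641  0.12468448] 0.174583316599837 [-1.72176397 -1.42503367  4.997445  ]
```

View pics/w6.png

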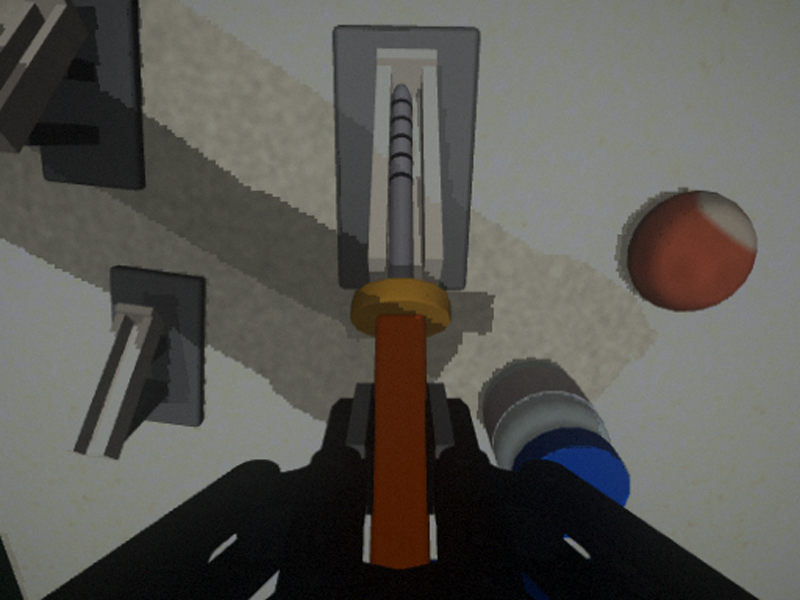

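View pics/sd6.png

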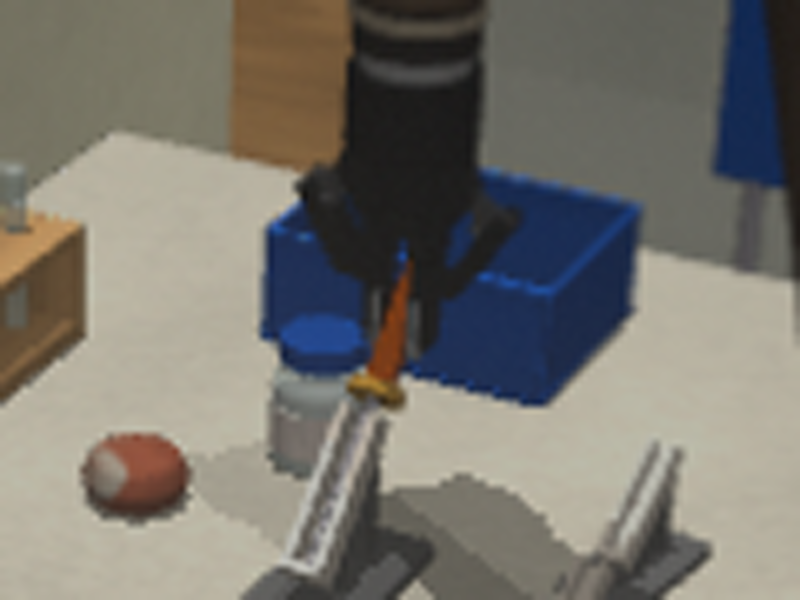

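Call:
apply_moves(targets=[[[0, -2, 0, 0, 0, 0], [0, -8, 0, 0, 0, 0], [0, -18, 0, 0, 0, 0], [0, -32, 0, 0, 0, 0], [0, -50, 0, 0, 0, 0], [0, -75, 0, 0, 0, 0], [0, -100, 0, 0, 0, 0], [0, -120, 0, 0, 0, 0], [0, -130, 0, 0, 0, 0], [0, -130, 0, 0, 0, 0]]])

```text
time: 16.8
ee_pos: [0.5365, -0.3429, 0.2552]
tcp_rot: [-1.209, 1.207, -1.21]
force: [0.1, 0.6, -0.7]
opening: 0.172
```

```bash
cat >> h.py <<'E'
rv=lambda x,y,z:np.c_[x,y,z]
def Rvert(yaw):  # tool fwd-down 45, rod vertical
    a=.70710678; return Ro.from_euler('z',yaw).as_matrix()@np.c_[[a,0,a],[a,0,-a],[0,1,0]]
TIP=np.array([2,-18.7,.3])/1000+.155*np.array([-.7071,.7071,0])
def tcp_for_tip(p,R): return np.array(p)-R@TIP
E
python3 - <<'E'
from h import *
s=arm.get_state();print(np.round(s['joint_pos'],3),s['ee_pos'],s['opening'],s['force'])
R=Rvert(0.0);p=tcp_for_tip([.606,.0445,.165],R);print(p);delta(p,R)
im=arm.capture("wrist");cv2.imwrite("pics/w7.png",cv2.resize(im[:,:,::-1],(800,600),interpolation=cv2.INTER_CUBIC))
E
```

```text
[-0.569  0.348  0.295  1.517 -0.     1.001] [ 0.53648511 -0.34293665  0.25522441] 0.17235097206604244 [ 0.10534428  0.57119984 -0.74176525]
[0.61780868 0.0442     0.3053614 ]
shift [-387.   -50.4   81.6] turn [ 35.14 -84.89 -35.09]
```

View pics/w7.png

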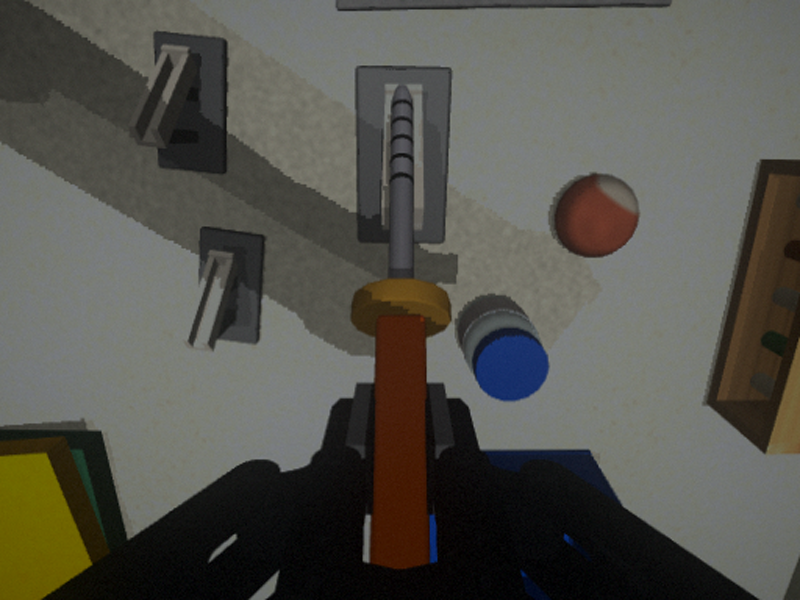

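Call:
apply_moves(targets=[[[-20, -15, 5, 2.1, -5.1, -2.1], [-55, -35, 12, 5.6, -13.6, -5.6], [-95, -60, 20, 9.1, -22.1, -9.1], [-140, -80, 29, 12.6, -30.6, -12.6], [-185, -90, 38, 16.2, -39, -16.1], [-230, -95, 47, 19.7, -47.5, -19.6], [-275, -95, 56, 23.2, -56, -23.2], [-315, -90, 65, 26.7, -64.5, -26.7], [-350, -85, 73, 30.2, -73, -30.2], [-375, -80, 79, 33.4, -80.6, -33.3]]])

```text
time: 18.1
ee_pos: [0.6142, 0.0341, 0.3324]
tcp_rot: [-1.487, -0.528, -0.649]
force: [0.2, 0.4, -0.2]
opening: 0.17
```

```bash
python3 - <<'E'
from h import *
s=arm.get_state();print(np.round(s['joint_pos'],3),s['ee_pos'],s['opening'],s['force'])
R=Rvert(0.0);p=tcp_for_tip([.606,.0445,.165],R);delta(p,R)
E
```

```text
[ 0.101 -0.275 -0.446  0.653 -0.095  0.144] [0.61420442 0.03410354 0.33240198] 0.1698548480452276 [ 0.19677101  0.44092416 -0.21336262]
shift [-16.6  21.9   9.5] turn [ 1.56 -4.01 -1.85]
```

Call:
apply_moves(targets=[[[-2, 2, 1, 0.2, -0.5, -0.2], [-5, 6, 3, 0.5, -1.2, -0.6], [-8, 10, 5, 0.8, -2, -0.9], [-11, 14, 7, 1.1, -2.8, -1.3], [-14, 18, 8, 1.4, -3.5, -1.6], [-16, 21, 9, 1.6, -4, -1.8], [-16.6, 22, 9.5, 1.6, -4, -1.8], [-16.6, 22, 9.5, 1.6, -4, -1.8], [-16.6, 22, 9.5, 1.6, -4, -1.8], [-16.6, 22, 9.5, 1.6, -4, -1.8]]])

```text
time: 19.35
ee_pos: [0.6188, 0.0424, 0.3075]
tcp_rot: [-1.482, -0.609, -0.619]
force: [0.5, 1.4, -0.4]
opening: 0.17
```

```bash
python3 - <<'E'
from h import *
s=arm.get_state();print(np.round(s['joint_pos'],3),s['ee_pos'],s['opening'],s['force'])
R=Rvert(0.0);p=tcp_for_tip([.606,.0445,.165],R);delta(p,R)
for n in("scene","side","wrist"):
    im=arm.capture(n);
    if n=="scene":crop(im,200,110,100,75,"pics/sc8.png");crop(im,200,150,100,75,"pics/sc8b.png")
    elif n=="side":crop(im,170,90,120,90,"pics/sd8.png")
    else: cv2.imwrite("pics/w8.png",cv2.resize(im[:,:,::-1],(800,600),interpolation=cv2.INTER_CUBIC))
R0=Ro.from_rotvec(s['tcp_rot']).as_matrix();X=s['ee_pos']+R0@TIP;print("tip pred",X,[proj(arm.camera_info(n),X) for n in("scene","side","wrist")])
E
```

```text
[ 0.105 -0.285 -0.529  0.545 -0.076  0.08 ] [0.61879034 0.04241763 0.30747811] 0.16952115320604852 [ 0.48178874  1.40764878 -0.43116122]
shift [-2.2  0.8  1.8] turn [ 0.12 -0.33 -0.02]
tip pred [0.60694474 0.04315926 0.16712146] [array([[250.66069113, 203.13564445]]), array([[220.06201942, 162.71395331]]), array([[255.81403   ,  54.70265289]])]
```

View pics/sc8b.png

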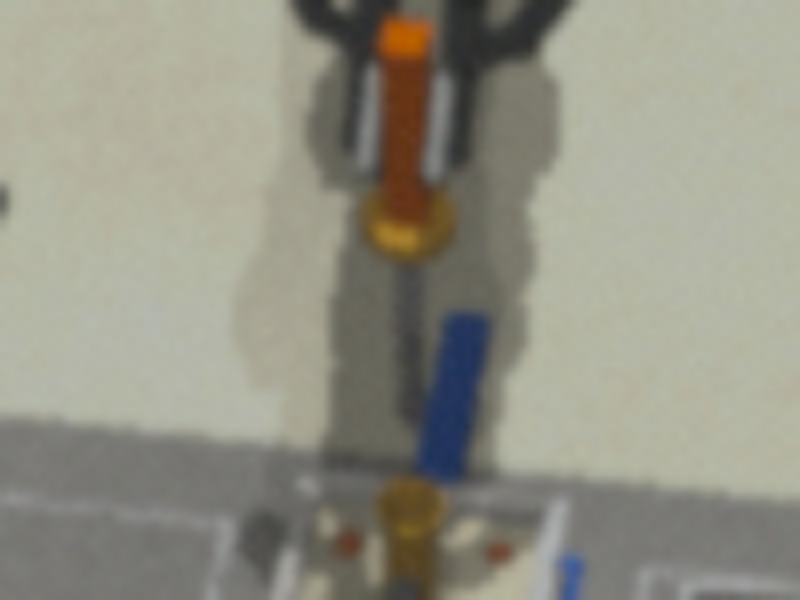

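View pics/sd8.png

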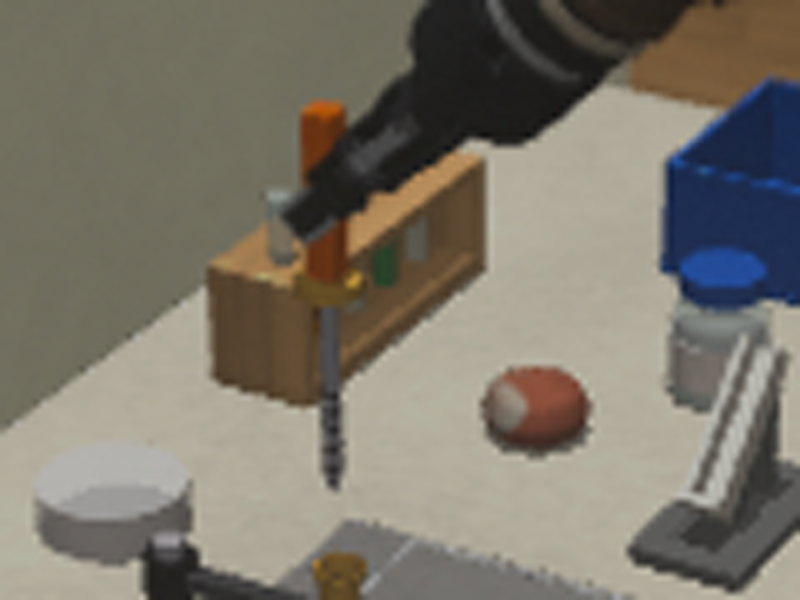

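View pics/w8.png

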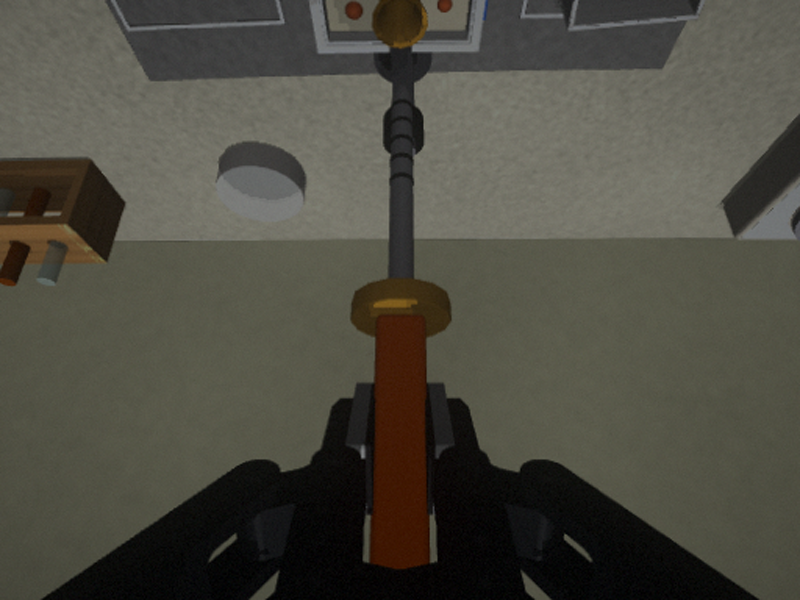

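```bash
python3 - <<'E'
from h import *
c={n:arm.camera_info(n) for n in("scene","side","wrist")}
for nm,a,b in [("tip",(413,421),(333,487)),("mouth",(413,498),(340,563))]:
    obs=[("scene",[200+a[0]/8,150+a[1]/8]),("side",[170+b[0]/6.6667,90+b[1]/6.6667])]
    X=tri([(lambda r:(r[0],r[1][0]))(ray(c[n],[u])) for n,u in obs])
    print(nm,np.round(X,4),[np.round(proj(c[n],X)[0]-u,1).tolist() for n,u in obs])
    if nm=="mouth":
        for n,u in obs: print(onz(c[n],[u],.123))
print("mouth wrist",onz(c["wrist"],[[400*.64,21*.64]],.123))
E
```

```text
tip [0.6054 0.0459 0.1679] [[0.0, 0.1], [0.1, -0.0]]
mouth [0.6045 0.045  0.1236] [[-0.2, -0.3], [-0.2, 0.2]]
[[0.60487933 0.04560836 0.123     ]]
[[0.60500995 0.04275576 0.123     ]]
mouth wrist [[0.60588926 0.04346802 0.123     ]]
```

Call:
apply_moves(targets=[[[-4, 2, 0, 0, -0.3, 0], [-9, 7, 0, 0, -0.3, 0], [-16, 14, 0, 0, -0.3, 0], [-23, 21, 0, 0, -0.3, 0], [-31, 29, 0, 0, -0.3, 0], [-39, 37, 0, 0, -0.3, 0], [-46, 44, 0, 0, -0.3, 0], [-53, 51, 0, 0, -0.3, 0], [-58, 56, 0, 0, -0.3, 0], [-58, 56, 0, 0, -0.3, 0]]])

```text
time: 20.75
ee_pos: [0.6169, 0.0426, 0.2257]
tcp_rot: [-1.484, -0.612, -0.614]
force: [0.8, -0.4, -0.2]
opening: 0.172
```

```bash
python3 - <<'E'
from h import *
s=arm.get_state();print(s['ee_pos'],s['opening'],s['force'])
R0=Ro.from_rotvec(s['tcp_rot']).as_matrix();X=s['ee_pos']+R0@TIP;print("tip pred",X)
im=arm.capture("scene");crop(im,200,130,100,100,"pics/sc9.png")
im=arm.capture("side");crop(im,170,90,120,120,"pics/sd9.png")
E
```

```text
[0.61692738 0.04257549 0.22565904] 0.17161500602073781 [ 0.76869878 -0.39934011 -0.18205364]
tip pred [0.60486608 0.04273301 0.08531889]
```

View pics/sc9.png

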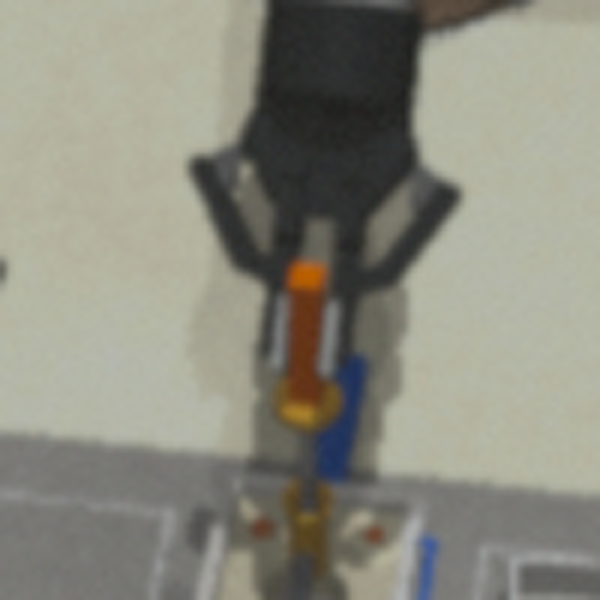

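View pics/sd9.png

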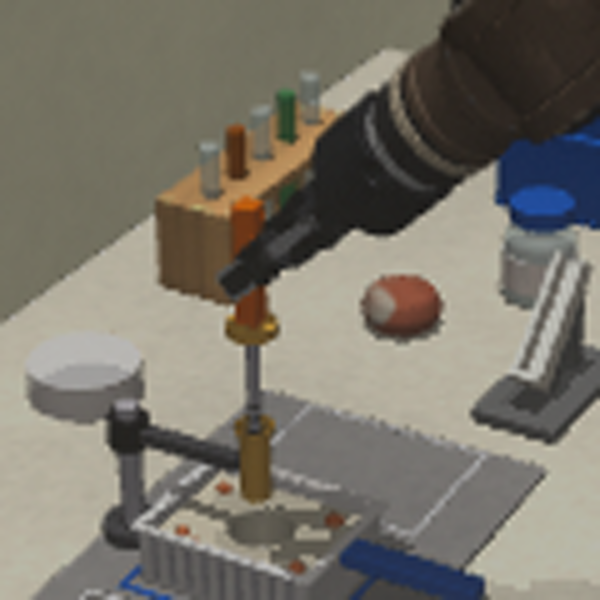

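Call:
apply_moves(targets=[[[-2, 2, 0, 0, 0, 0], [-6, 6, 0, 0, 0, 0], [-12, 12, 0, 0, 0, 0], [-18, 18, 0, 0, 0, 0], [-24, 24, 0, 0, 0, 0], [-30, 30, 0, 0, 0, 0], [-35, 35, 0, 0, 0, 0], [-39, 39, 0, 0, 0, 0], [-42, 42, 0, 0, 0, 0], [-43, 43, 0, 0, 0, 0]]])

```text
time: 22.1
ee_pos: [0.6171, 0.0426, 0.1655]
tcp_rot: [-1.484, -0.612, -0.614]
force: [-0.5, 0.6, -0.2]
opening: 0.171
```

Call:
apply_moves(targets=[[[-0.5, 0.5, 0, 0, 0, 0], [-1, 1, 0, 0, 0, 0], [-1.5, 1.5, 0, 0, 0, 0], [-2, 2, 0, 0, 0, 0], [-2.5, 2.5, 0, 0, 0, 0], [-3, 3, 0, 0, 0, 0], [-3.5, 3.5, 0, 0, 0, 0], [-4, 4, 0, 0, 0, 0], [-4, 4, 0, 0, 0, 0], [-4, 4, 0, 0, 0, 0]]])

```text
time: 23.35
ee_pos: [0.6172, 0.0425, 0.1601]
tcp_rot: [-1.484, -0.613, -0.615]
force: [0.1, 0.5, -0.5]
opening: 0.173
```

Call:
apply_moves(targets=[[[-0.2, 0.2, 0, 0, 0, 0], [-0.5, 0.5, 0, 0, 0, 0], [-0.8, 0.8, 0, 0, 0, 0], [-1.1, 1.1, 0, 0, 0, 0], [-1.4, 1.4, 0, 0, 0, 0], [-1.7, 1.7, 0, 0, 0, 0], [-1.9, 1.9, 0, 0, 0, 0], [-2, 2, 0, 0, 0, 0], [-2, 2, 0, 0, 0, 0], [-2, 2, 0, 0, 0, 0]]])

```text
time: 24.6
ee_pos: [0.6173, 0.0425, 0.1574]
tcp_rot: [-1.484, -0.613, -0.615]
force: [0.3, 0.4, 0.3]
opening: 0.171
```

```bash
python3 - <<'E'
from h import *
s=arm.get_state();print(s['ee_pos'],s['opening'],s['force'])
im=arm.capture("side");crop(im,190,120,80,80,"pics/sd10.png")
im=arm.capture("scene");crop(im,210,160,80,80,"pics/sc10.png")
E
```

```text
[0.6172511  0.04253071 0.15738462] 0.17099251414835429 [0.3389054  0.37444969 0.26350012]
```

View pics/sd10.png

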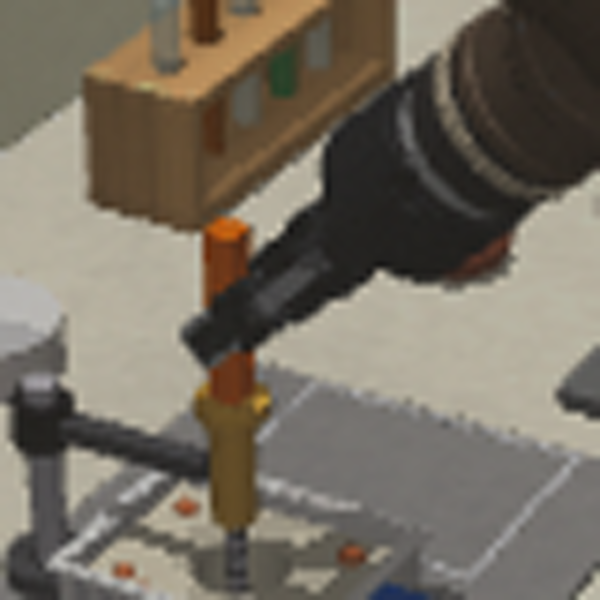

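View pics/sc10.png

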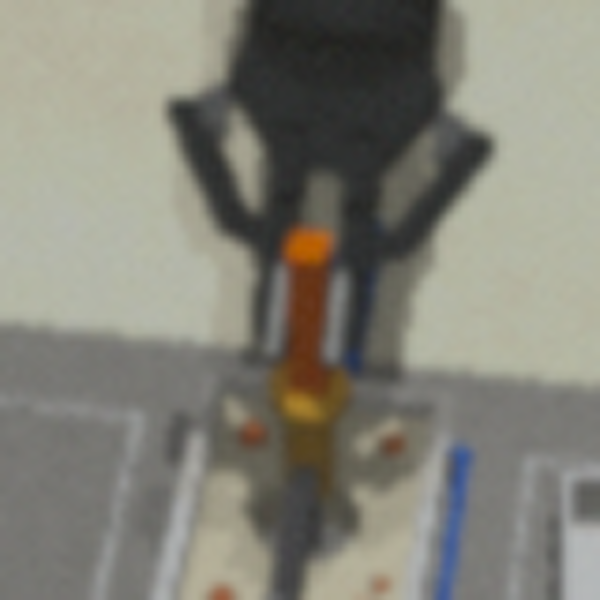

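Call:
apply_moves(targets=[[[-0.2, 0.2, 0, 0, 0, 0], [-0.4, 0.4, 0, 0, 0, 0], [-0.6, 0.6, 0, 0, 0, 0], [-0.8, 0.8, 0, 0, 0, 0], [-1, 1, 0, 0, 0, 0], [-1.2, 1.2, 0, 0, 0, 0], [-1.4, 1.4, 0, 0, 0, 0], [-1.6, 1.6, 0, 0, 0, 0], [-1.6, 1.6, 0, 0, 0, 0], [-1.6, 1.6, 0, 0, 0, 0]]])

```text
time: 25.95
ee_pos: [0.6184, 0.0426, 0.1573]
tcp_rot: [-1.483, -0.615, -0.618]
force: [-3.5, 0.2, 8.0]
opening: 0.177
```

```bash
python3 - <<'E'
from h import *
s=arm.get_state();print(s['ee_pos'],s['opening'],s['force'])
im=arm.capture("side");crop(im,190,120,80,80,"pics/sd11.png")
E
```

```text
[0.61835251 0.04259656 0.15730557] 0.1765805315991588 [-3.45223561  0.22125944  8.02844736]
```

View pics/sd11.png

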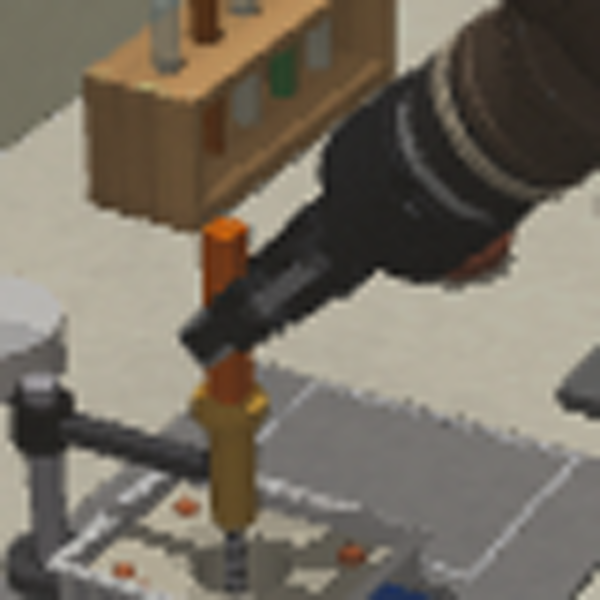

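Call:
apply_moves(targets=[[[0, 0, 0, 0, 0, 0], [0.5, -0.5, 0, 0, 0, 0], [2, -2, 0, 0, 0, 0], [6, -6, 0, 0, 0, 0], [12, -12, 0, 0, 0, 0], [20, -20, 0, 0, 0, 0], [30, -30, 0, 0, 0, 0], [40, -40, 0, 0, 0, 0], [50, -50, 0, 0, 0, 0], [60, -60, 0, 0, 0, 0]]])

```text
time: 27.25
ee_pos: [0.6173, 0.0426, 0.2411]
tcp_rot: [-1.484, -0.613, -0.615]
force: [-0.4, -0.1, -0.0]
opening: 0.171
```

Call:
apply_moves(targets=[[[10, -10, 0, 0, 0, 0], [20, -20, 0, 0, 0, 0], [30, -30, 0, 0, 0, 0], [40, -40, 0, 0, 0, 0], [50, -50, 0, 0, 0, 0], [58, -58, 0, 0, 0, 0], [63, -63, 0, 0, 0, 0], [65, -65, 0, 0, 0, 0], [65, -65, 0, 0, 0, 0], [65, -65, 0, 0, 0, 0]]])

```text
time: 28.5
ee_pos: [0.6171, 0.0427, 0.331]
tcp_rot: [-1.484, -0.612, -0.614]
force: [0.1, 0.5, 0.0]
opening: 0.172
```

```bash
cat >> h.py <<'E'
def Rlevel(az,b=0):
    f=np.array([np.cos(az),np.sin(az),0]);h=np.array([-np.sin(az),np.cos(az),0]);p=np.array([0,0,-np.cos(b)])+np.sin(b)*f
    return np.c_[(p-h)/2**.5,(p+h)/2**.5,np.cross(p,h)]
CARD=[.532,.388,0]
E
python3 - <<'E'
from h import *
s=arm.get_state();print(s['ee_pos'],np.round(s['joint_pos'],3),s['opening'],s['force'])
R0=Ro.from_rotvec(s['tcp_rot']).as_matrix();print("tip",s['ee_pos']+R0@TIP)
for az in(0,.2,.4):
    R=Rlevel(az);p=tcp_for_tip([.532,.388,.17],R);print(az,p);delta(p,R)
im=arm.capture("side");crop(im,150,60,160,160,"pics/sd12.png")
im=arm.capture("scene");crop(im,180,120,140,140,"pics/sc12.png")
E
```

```text
[0.61710361 0.04273186 0.33102672] [ 0.106 -0.289 -0.48   0.6   -0.077  0.076] 0.17218253675756917 [0.06699256 0.52110859 0.02059056]
tip [0.60505991 0.04289379 0.19068506]
0 [0.5317     0.2476386  0.15819132]
shift [-182.6   61.7  204.9] turn [ 0.14 97.86 69.31]
0.2 [0.55959149 0.25037688 0.15819132]
shift [-162.8   81.4  207.7] turn [ 0.13 85.82 74.33]
0.4 [0.58638299 0.25860176 0.15819132]
shift [-143.9  100.3  216. ] turn [ 0.13 73.59 78.62]
```

View pics/sd12.png

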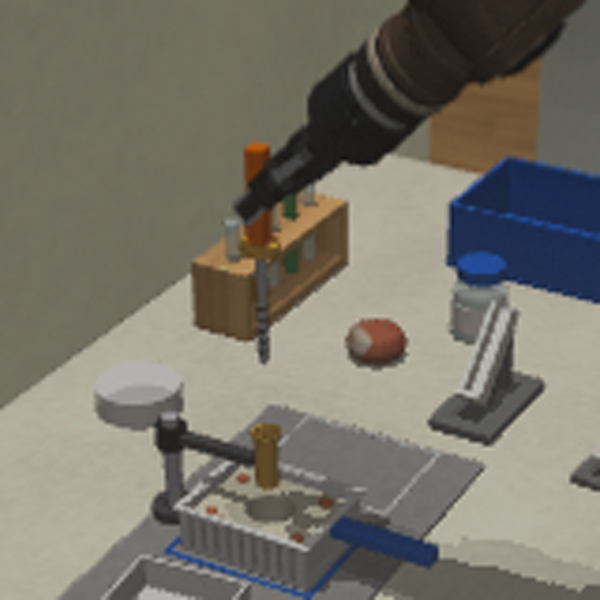

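View pics/sc12.png

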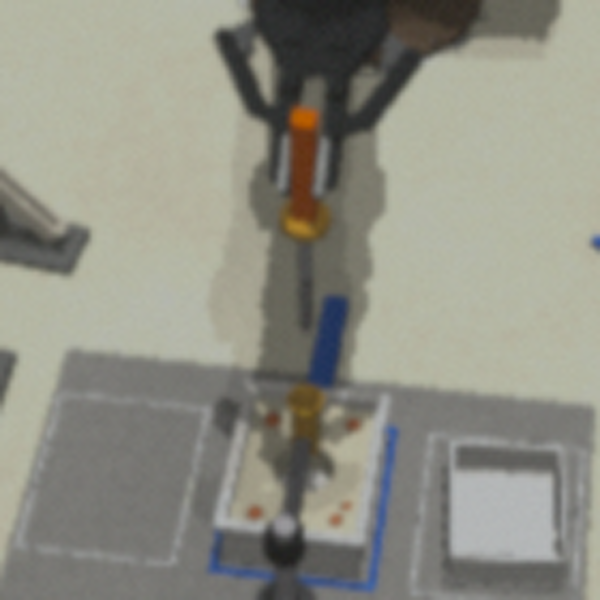

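```bash
python3 - <<'E'
from h import *
R=Rlevel(.3);p=tcp_for_tip([.532,.388,.24],R);print(p);d,r=delta(p,R);print(np.linalg.norm(r))
for f in np.arange(.09,.91,.09): print(np.round(d*f),np.round(r*f,1))
E
```

```text
[0.57319303 0.25381897 0.22819132]
shift [-103.9   41.4  211.1] turn [ 0.12 79.73 76.57]
110.5443565277559
[-9.  4. 19.] [0.  7.2 6.9]
[-19.   7.  38.] [ 0.  14.4 13.8]
[-28.  11.  57.] [ 0.  21.5 20.7]
[-37.  15.  76.] [ 0.  28.7 27.6]
[-47.  19.  95.] [ 0.1 35.9 34.5]
[-56.  22. 114.] [ 0.1 43.1 41.3]
[-65.  26. 133.] [ 0.1 50.2 48.2]
[-75.  30. 152.] [ 0.1 57.4 55.1]
[-84.  34. 171.] [ 0.1 64.6 62. ]
[-94.  37. 190.] [ 0.1 71.8 68.9]
```

Call:
apply_moves(targets=[[[-5, 2, 10, 0, 4, 3.8], [-14, 5, 28, 0, 11, 10.6], [-24, 9, 48, 0, 18, 17.3], [-33, 13, 67, 0, 25, 24], [-42, 17, 86, 0, 32, 30.7], [-51, 20, 105, 0, 39, 37.5], [-61, 24, 124, 0, 46, 44.2], [-70, 28, 143, 0, 53, 50.9], [-79, 32, 162, 0, 60, 57.6], [-88, 35, 178, 0, 66, 63.4]]])

```text
time: 29.85
ee_pos: [0.5807, 0.2212, 0.2438]
tcp_rot: [-0.99, 1.048, -0.446]
force: [0.4, -0.5, -1.9]
opening: 0.176
```

```bash
python3 - <<'E'
from h import *
s=arm.get_state();print(s['ee_pos'],np.round(s['joint_pos'],3),s['opening'],s['force'])
R=Rlevel(.3);p=tcp_for_tip([.532,.388,.2],R);delta(p,R)
E
```

```text
[0.58071925 0.22118328 0.24380623] [0.111 0.342 0.163 1.479 0.553 1.131] 0.1757271140385531 [ 0.39856455 -0.54172082 -1.92350362]
shift [ 1.3 64.9  0.5] turn [ 0.06 13.49 13.08]
```

Call:
apply_moves(targets=[[[0, 6, 0, 0, 2, 2], [0, 16, 0, 0, 4, 4], [1, 26, 0, 0, 6.5, 6.3], [1, 36, 0, 0, 9, 8.7], [1, 46, 0, 0, 11, 10.7], [1, 55, 0, 0, 12.5, 12.1], [1, 61, 0, 0, 13.5, 13], [1, 65, 0, 0, 13.5, 13], [1, 65, 0, 0, 13.5, 13], [1, 65, 0, 0, 13.5, 13]]])

```text
time: 31.1
ee_pos: [0.5722, 0.2534, 0.1895]
tcp_rot: [-0.821, 1.35, -0.382]
force: [-1.0, 0.3, -0.8]
opening: 0.175
```

```bash
python3 - <<'E'
from h import *
s=arm.get_state();print(s['ee_pos'],np.round(s['joint_pos'],3),s['opening'],s['force'],s['qvel'])
R=Rlevel(.3);p=tcp_for_tip([.532,.388,.2],R);delta(p,R)
R0=Ro.from_rotvec(s['tcp_rot']).as_matrix();print("tip",s['ee_pos']+R0@TIP,"rodz",R0@[.7071,-.7071,0])
im=arm.capture("side");cv2.imwrite("pics/sd13.png",cv2.resize(im[:,:,::-1],(800,600),interpolation=cv2.INTER_CUBIC))
im=arm.capture("scene");cv2.imwrite("pics/sc13.png",cv2.resize(im[:,:,::-1],(800,600),interpolation=cv2.INTER_CUBIC))
im=arm.capture("wrist");cv2.imwrite("pics/w13.png",cv2.resize(im[:,:,::-1],(800,600),interpolation=cv2.INTER_CUBIC))
E
```

```text
[0.57222787 0.25339011 0.18951385] [0.086 0.419 0.059 1.418 0.758 1.27 ] 0.1747490354428192 [-1.01102553  0.32771743 -0.8237724 ] [-0.00067063 -0.00059511  0.00264872  0.00074025  0.00177501  0.00145911]
shift [0.8 1.  1. ] turn [0.   0.25 0.26]
tip [0.53056836 0.38748194 0.20068185] rodz [ 0.29848005 -0.95439488  0.00456972]
```

View pics/sd13.png

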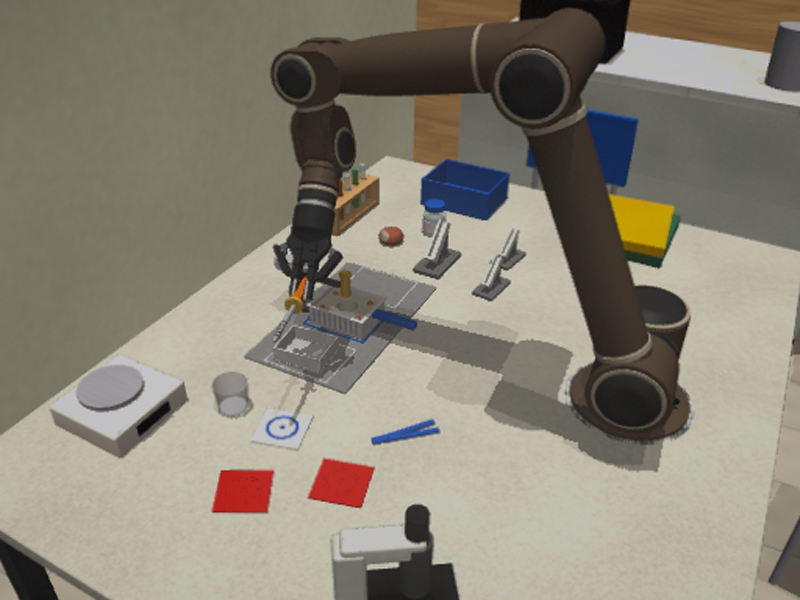

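View pics/sc13.png

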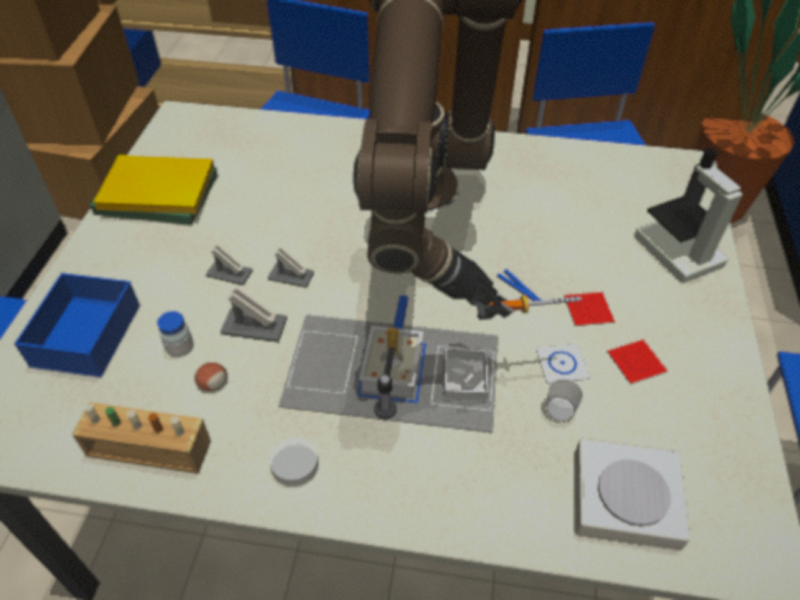

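View pics/w13.png

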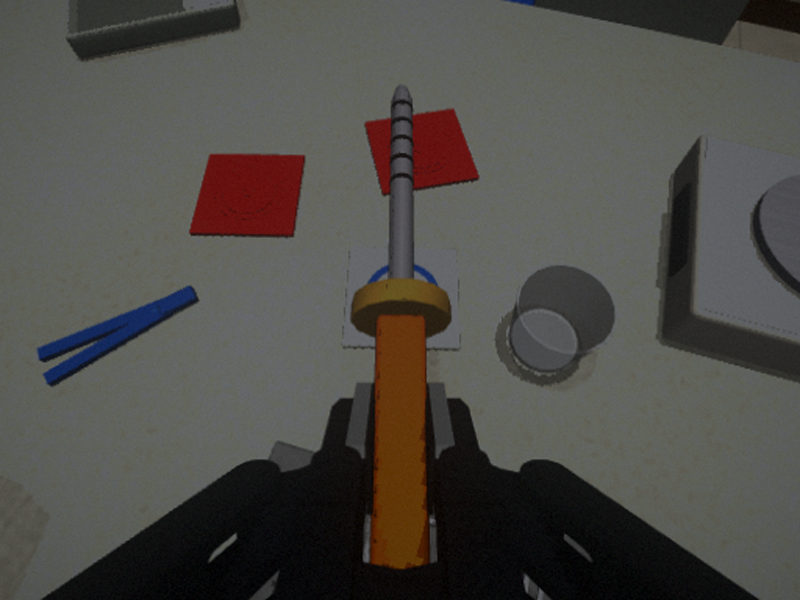

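```bash
python3 - <<'E'
from h import *
im=arm.capture("side");crop(im,150,140,90,68,"pics/sd14.png")
im=arm.capture("scene");crop(im,300,160,90,68,"pics/sc14.png")
X=[.5306,.3875,.2007]; print([proj(arm.camera_info(n),X) for n in("scene","side")])
E
```

```text
[array([[371.52068849, 190.31287378]]), array([[175.09369327, 217.96710541]])]
```

View pics/sd14.png

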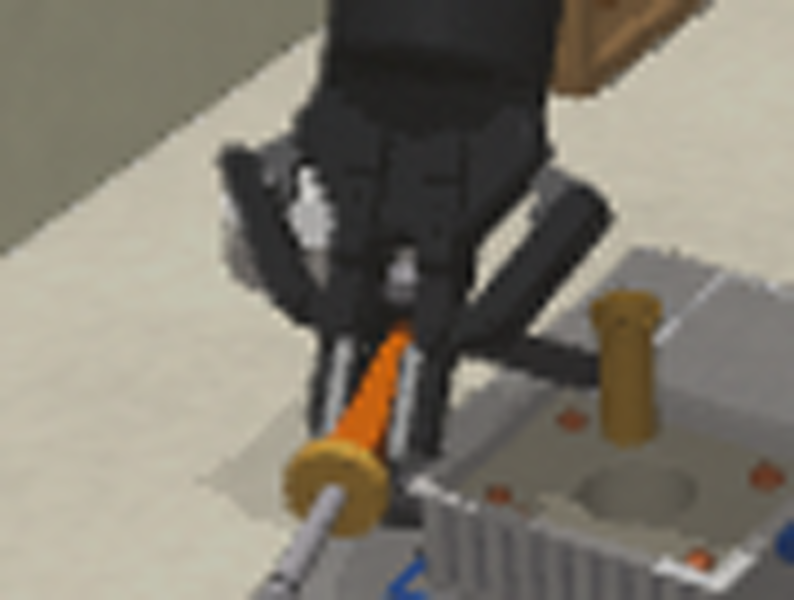

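View pics/sc14.png

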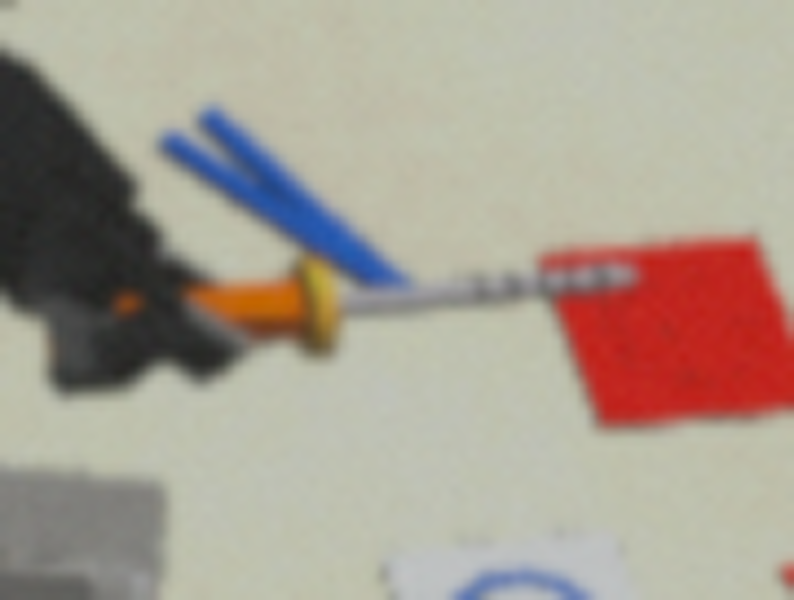

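Call:
apply_moves(targets=[[[2, 2, 0, 0, 0, 0], [6, 6, 0, 0, 0, 0], [12, 12, 0, 0, 0, 0], [18, 18, 0, 0, 0, 0], [24, 24, 0, 0, 0, 0], [28, 28, 0, 0, 0, 0], [30, 30, 0, 0, 0, 0], [30, 30, 0, 0, 0, 0], [30, 30, 0, 0, 0, 0], [30, 30, 0, 0, 0, 0]]])

```text
time: 32.6
ee_pos: [0.5724, 0.2531, 0.1469]
tcp_rot: [-0.821, 1.351, -0.382]
force: [-0.2, 0.3, -1.0]
opening: 0.171
```

```bash
python3 - <<'E'
from h import *
s=arm.get_state();print(s['ee_pos'],np.round(s['joint_pos'],3),s['opening'],s['force'],s['qvel'])
R0=Ro.from_rotvec(s['tcp_rot']).as_matrix();X=s['ee_pos']+R0@TIP;print("tip",X,"rodz",R0@[.7071,-.7071,0],[proj(arm.camera_info(n),X) for n in("scene","side")])
im=arm.capture("scene");crop(im,220,170,180,110,"pics/sc15.png")
im=arm.capture("side");crop(im,140,150,140,140,"pics/sd15.png")
E
```

```text
[0.57238295 0.25313122 0.14689341] [ 0.086  0.438 -0.008  1.332  0.758  1.269] 0.17127694986437927 [-0.1555861   0.32937917 -0.98343055] [ 4.63600911e-05  7.95531569e-04  1.46667862e-03 -6.03008014e-04
 -1.33624368e-04  1.45200625e-04]
tip [0.53076168 0.38723362 0.15807717] rodz [ 0.29824437 -0.9544691   0.00445664] [array([[368.61612069, 199.93674665]]), array([[176.42086454, 230.76556278]])]
```

View pics/sc15.png

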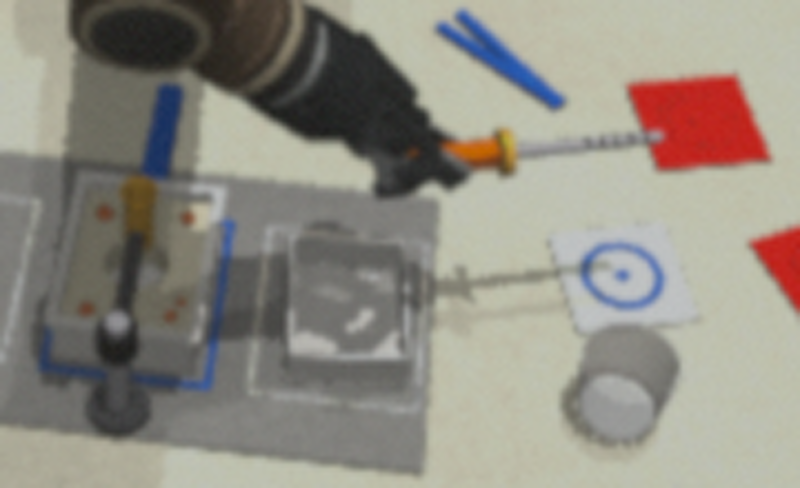

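View pics/sd15.png

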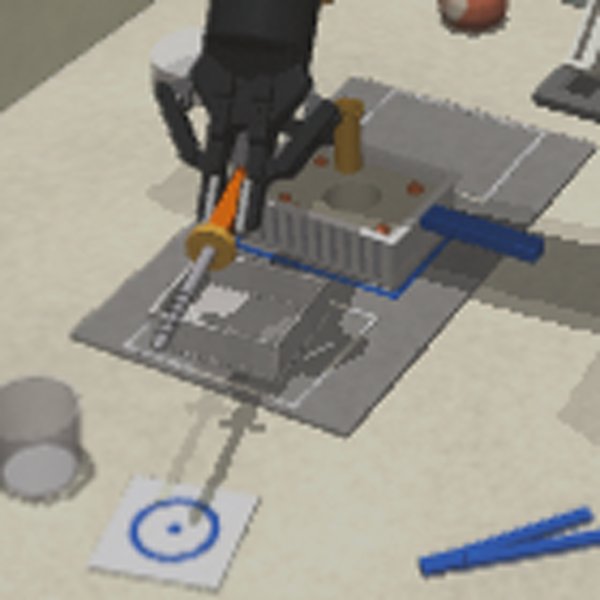

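```bash
python3 -c "
from bench import arm
print(arm.job_done())"
```

```text
the job is handed in; nothing more can be done
None
```

I did every step of the task and handed the job in at about 33 s of the 67 s allowed. `job_done` gives no verdict, so what follows rests on my own checks.

- **Pan:** I slid it about 142 mm by its handle into the blue outline and let go. A fit to the camera pictures put the well about 3 mm from the tube's axis and square within about 1°. It still looked in place in the last pictures. I did not correct the 3 mm, since 12 mm is allowed.
- **Rod in the tube:** I lowered the rod until the collar stopped on the mouth, with about 8 N upward at the wrist. The side view showed the collar on the mouth. I then drew it fully out, still gripped.
- **End pose:** The rod is level within about 0.3° by the arm's pose. Its tip is at about (0.531, 0.387, 0.158) m and the card's centre is at about (0.532, 0.388). The scene and side pictures agree with the computed tip within 1 pixel.
- **Bystanders:** The tray, cup and tweezers looked unmoved in the last pictures, and the jar and stone in the wide views just before. I checked them by eye only.

The scene and side cameras disagreed by 3 to 6 mm on the station's position. I used the averaged values, and the rod entered the tube without any contact force.

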